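# Open the canisters with the lid puller and line them up for refilling

### The job

Get the canisters ready for refilling: with the lid puller, never with the fingers, hook under the snug lid of each canister that still has one, pull it straight up until it pops off, and set the lid top side up on the white tray. Hang the puller by its eye on the stand's peg, and stand all three open canisters in one straight row close along the rail of the wooden guide, the first flush against the end stop and each next one flush against its neighbour. Leave the salt shaker, lemon and garlic alone and tip no canister over.

Things in the scene. Friction and masses are not known exactly. Their poses are not given: they have to be found in the camera images.
- puller: C-shaped steel lid puller with black handle, 64 x 48 x 104 mm, 0.14 kg, standing on its flat fork. Origin: on the fork's underside, right below the handle's middle; z up, x the way the fork opens. An upright arm behind (x -42 to -34 mm, 20 mm wide) carries a bridge (z 25 to 33 mm, 12 mm wide, x -42 to 11 mm) over the fork, so the handle stands straight above what the fork carries
- puller_fork (a point): Middle of the fork's upper face, 5 mm above the puller's origin; a lid is carried centred here. Two parallel prongs along x, 5 mm thick (z 0 to 5 mm), 6 mm wide, 36 mm apart between inner faces, closed behind at x = -34 mm, free ends at x = +22 mm
- puller_eye (a point): Centre of the puller's eye, 48 mm above its origin, between bridge and handle: a through hole of 20 mm diameter whose axis is the puller's y; ring 10 mm thick, 30 mm outer diameter
- puller_grip (a point): Middle of the holding part of the puller's handle, 85 mm above its origin; the handle is a block 22 mm (x) by 12 mm (y), from z = 62 to 104 mm
- stand: Fixed dark steel stand, round post 12 mm thick and 92 mm high, with one steel peg of 8 mm diameter near its top. Origin: foot of the post on the worktop, z up; the peg runs out along its -x, rising at 10 degrees
- peg_root (a point): Where the peg's axis leaves the axis of the post, 85 mm above the worktop
- peg_tip (a point): Free end of the peg's axis, 60 mm out from peg_root horizontally and 10.6 mm higher; its end is round
- lid_tray: Fixed flat white ceramic tray, 64 mm (x) by 196 mm (y); origin under its centre; its upper face is 4 mm above the worktop; along its far side (+x, at x = 32 to 37 mm) a lip 9 mm high, the other sides without a lip
- guide: Fixed L-shaped wooden guide. Origin: its inner corner, at worktop level. The end stop's face looks to +y at y = 0 (stop 30 mm high, 12 mm thick, x -50 to +14 mm); the rail's face looks to -x at x = 0 (rail 8 mm high, 14 mm thick, 193 mm long from y = 0). The canisters' row stands on the worktop before the rail and runs from the stop toward +y
- canister_1: Square steel canister, 50 x 50 mm and 45 mm high, about 0.75 kg, loose. Origin: centre of its underside, z up, x and y square to its sides. In the middle of its flat top a round neck of 18 mm diameter, 10 mm high, with two sprung rubber pads that hold its lid. Its lid may be missing: then it is open already
- lid_1: Pale wooden lid, 30 g, snug on the neck of canister_1: comes off at 3 to 5 N straight up (less than the canister weighs), free after 10 mm. Origin: centre of its skirt's underside, z up. Skirt 30 mm outer diameter, 14 mm high, standing on the canister's top; above it a brim of 48 mm diameter (z 14 to 19 mm), so 14 mm are free under the brim; on top a disc, 24 mm, 3 mm high. May be absent
- canister_1_top (a point): Centre of the flat top of canister_1 (45 mm above its underside), where the underside of its lid's skirt rests
- canister_2: Square steel canister, 50 x 50 mm and 45 mm high, about 0.75 kg, loose. Origin: centre of its underside, z up, x and y square to its sides. In the middle of its flat top a round neck of 18 mm diameter, 10 mm high, with two sprung rubber pads that hold its lid. Its lid may be missing: then it is open already
- lid_2: Pale wooden lid, 30 g, snug on the neck of canister_2: comes off at 3 to 5 N straight up (less than the canister weighs), free after 10 mm. Origin: centre of its skirt's underside, z up. Skirt 30 mm outer diameter, 14 mm high, standing on the canister's top; above it a brim of 48 mm diameter (z 14 to 19 mm), so 14 mm are free under the brim; on top a disc, 24 mm, 3 mm high. May be absent
- canister_2_top (a point): Centre of the flat top of canister_2 (45 mm above its underside), where the underside of its lid's skirt rests
- canister_3: Square steel canister, 50 x 50 mm and 45 mm high, about 0.75 kg, loose. Origin: centre of its underside, z up, x and y square to its sides. In the middle of its flat top a round neck of 18 mm diameter, 10 mm high, with two sprung rubber pads that hold its lid. Its lid may be missing: then it is open already
- lid_3: Pale wooden lid, 30 g, snug on the neck of canister_3: comes off at 3 to 5 N straight up (less than the canister weighs), free after 10 mm. Origin: centre of its skirt's underside, z up. Skirt 30 mm outer diameter, 14 mm high, standing on the canister's top; above it a brim of 48 mm diameter (z 14 to 19 mm), so 14 mm are free under the brim; on top a disc, 24 mm, 3 mm high. May be absent
- canister_3_top (a point): Centre of the flat top of canister_3 (45 mm above its underside), where the underside of its lid's skirt rests
- salt_shaker: Salt shaker, 44 mm across, 90 mm high, standing at the back; bystander, origin under its centre
- lemon: Lemon, 83 mm long, at the back; bystander, origin under its centre
- garlic: Head of garlic, 53 mm, at the back; bystander, origin under its centre

How it is judged:
By the outcome, as a careful person would: the job done as asked, in the order asked, and still so for the second after the job is handed in, with the robot touching nothing.
Of lid_1, lid_2, lid_3 only 2 to 3 are there at a start; the rules pass over those that are not, and their reading is None.
At some moment in a run one of canister_1, canister_2, canister_3 may be knocked a few centimetres aside while the robot is not near it.
It also fails if it takes over 210 s, if anything falls off the work surface, if the arm or the gripper's body presses on something with over 40 N, if the wrist force passes 120 N, or if a joint passes its speed limit or range.

### The arm

A 7-joint arm with a two-finger parallel gripper is mounted at the origin on a cart in front of the work surface, level with it; the furniture and walls round the work are solid. World frame = base frame: x ahead of the robot, y to its left, z up, the work surface at z = 0. Lengths are in m, angles in rad, forces in N, time in s.
With the tool pointing down it reaches from about 0.4 to 0.85 m from the base axis. Payload 10.4 kg.
Tool frame: the origin (TCP) lies midway between the tips of the shut fingers; the grasp point (between the pads) lies 19 mm behind it; z points along the fingers, y is the line along which they close (so a half turn about z gives the same grasp; the last joint's range is limited). The gripper opens to 87 mm and grips with 3 to 60 N. Pads are 19 mm wide; open, the fingers measure 117 mm over their backs; the gripper's body (75 mm by 190 mm) begins 51 mm behind the grasp point.
Start: joints at [1.195, 0.332, -0.065, 1.46, 0.022, 1.35, -0.088], TCP at [0.216, -0.587, 0.223] pointing down, gripper open.
Joint ranges: [-2.6, 2.6], [-0.5, 2.12], [-1.47, 1.34], [0.16, 2.42], [-1.27, 4.41], [0.06, 2.06], [-2.6, 2.6]. Speed limits (rad/s): [2.22, 2.22, 2.79, 2.79, 3.14, 3.14, 3.14].

### API

Orientations are given as a unit quaternion [x, y, z, w].
In Python, from bench import r gives the robot as it stands.
- The arm moves only by the tool apply_moves, never from a script. Its argument "steps" is a list of rows, each a list of 7 numbers: the turn, a rotation vector about the tool's x, y, z in rad, then the shift along the tool's x, y, z in mm, then the opening, from -1 (shut) to 1 (fully open). In form: [[ax, ay, az, x, y, z, claw], ...]. A call has 1 to 20 rows; each row is the pose to reach, as a shift and turn from the pose commanded when the call began, along the tool's axes at that moment; what a row does not reach only later rows make up. A row lasts 1/12 s, in which the tool goes at most 41.7 mm and 7.16 degrees, less where a joint would pass 70% of its speed; a pose out of reach is approached as far as the arm can. A call with a gripper value outside its range is refused whole. The fingers move at their own pace and stop on an object; "force" is the grip in N (left out, the last holds). Time passes only in rows, so rows that repeat a pose let the fingers close. It gives the time, the measured TCP pose, the force, the opening and the grip force at its end, in the units of the state.
- r.read_state(): the state, without advancing time (a new reading comes with each control period).
- r.camera(name): name is "side" or "top"; returns a dict with "pixels" (400x640x3 uint8, red, green, blue), "z_map" (400x640 float32, m along the optical axis (not along the pixel's ray), 0 where there is no reading), "fovy" (degrees; the focal length in pixels is half the picture's height over the tangent of half this angle, whatever the lens; pixels are square), "cx", "cy" (the principal point, pixels), "position" and "orientation" of the camera in the world. Camera axes: x right, y down, z forward; pixel columns grow to the right and rows downward; lengths in m; the calibration is good to about 2 mm. A picture is of the moment at which its call begins.
- r.close_job(): hands the job in; it is judged then, once.
The state is a dict: "time": time; "joint_positions": joint angles; "joint_vel": joint speeds; "joint_torque": joint torques, N m; "ee_pos": TCP position; "eef_rot": TCP orientation; "ft_force": force on the tool from outside, world axes, zero at the start; "torque": the same for the moment, N m; "width": finger opening in m; "grip_force": force on a finger pad.
Only numpy, scipy, OpenCV 4.12 (cv2) and the standard library are available. Lean on these libraries where they do the work, as an engineer would, in place of code of your own. Each camera call takes 0.05 s, during which the arm holds its last target. There are 200 camera calls.

## Working session

There is one attempt and no reset: what is moved stays moved. The work goes in short steps, Python scripts to look and compute and a tool call to move; the robot and the scene stay as the last step left them, time stands still between calls to the robot, and variables do not carry over. Pictures are saved under pics/ and viewed, at most 14 in all, crops included, and the job is handed in when it is done.

Besides the shell and the picture viewer there is one more tool, called after "Request:" by a JSON object that holds its "api" and its "payload". apply_moves: Moves the arm, as the interface text tells. Its arguments: {"type":"object","properties":{"steps":{"type":"array","items":{"type":"array","items":{"type":"number"}}},"force":{"type":"number"}},"required":["steps"]}

```bash
mkdir -p pics; ls
cat > h.py <<'E'
import numpy as np, cv2, pickle
from scipy.spatial.transform import Rotation as R
from bench import r
def snap(name,fn=None):
    c=r.camera(name)
    if fn: cv2.imwrite('pics/'+fn,c['pixels'][...,::-1])
    return c
def cam(c):
    f=200/np.tan(np.radians(c['fovy'])/2); return f,R.from_quat(c['orientation']).as_matrix(),np.array(c['position'])
def cloud(c):
    f,M,p=cam(c); v,u=np.mgrid[0:400,0:640]; z=c['z_map']
    P=np.stack([(u-c['cx'])/f*z,(v-c['cy'])/f*z,z],-1)@M.T+p
    P[z==0]=np.nan; return P
def ray(c,u,v,h):
    f,M,p=cam(c); d=M@np.array([(u-c['cx'])/f,(v-c['cy'])/f,1]); return p+d*(h-p[2])/d[2]
def proj(c,P):
    f,M,p=cam(c); q=(np.atleast_2d(P)-p)@M; return np.c_[q[:,0]/q[:,2]*f+c['cx'],q[:,1]/q[:,2]*f+c['cy']]
E
python3 - <<'E'
from h import *
np.set_printoptions(precision=4,suppress=True)
for n in('top','side'):
    c=snap(n,n+'0.png'); pickle.dump(c,open(n+'0.pkl','wb')); print(n,c['fovy'],c['cx'],c['cy'],c['position'],c['orientation'])
s=r.read_state(); print(s)
E
```

```text
pics
top 45.70527953333485 312.0441886873239 202.61121334310334 [ 0.4591 -0.0096  1.2313] [-0.7038  0.7088 -0.0399  0.0259]
side 51.2036584709551 321.1839276497311 198.56242841512454 [0.4449 1.0224 0.6832] [-0.053   0.8678 -0.4929  0.0338]
{'time': 0.1, 'joint_positions': array([ 1.1954,  0.3327, -0.0647,  1.4609,  0.0216,  1.3499, -0.0885]), 'joint_vel': array([-0.0018, -0.0022,  0.0003, -0.0011, -0.0016,  0.0001,  0.0014]), 'joint_torque': array([  0.0017, -62.4548,   0.0251, -39.0719,  -0.0613,   0.0366,
         0.0001]), 'ee_pos': array([ 0.2158, -0.5862,  0.2219]), 'eef_rot': array([ 0.9845,  0.1755, -0.0001, -0.0006]), 'ft_force': array([ 0.5531,  0.1794, -0.122 ]), 'torque': array([-0.0346,  0.0216,  0.0317]), 'grip_force': 0.0, 'width': 0.08722294937889892}
```

View pics/top0.png

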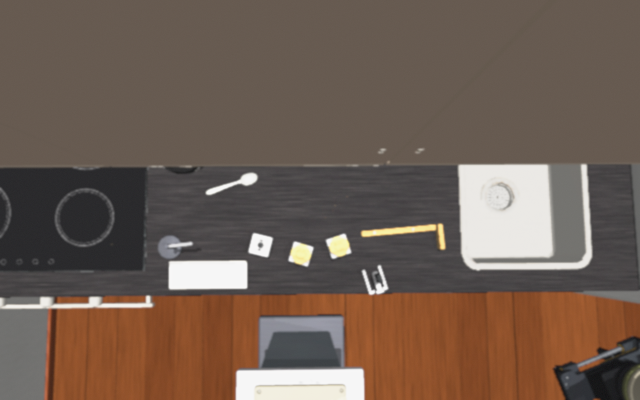

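View pics/side0.png

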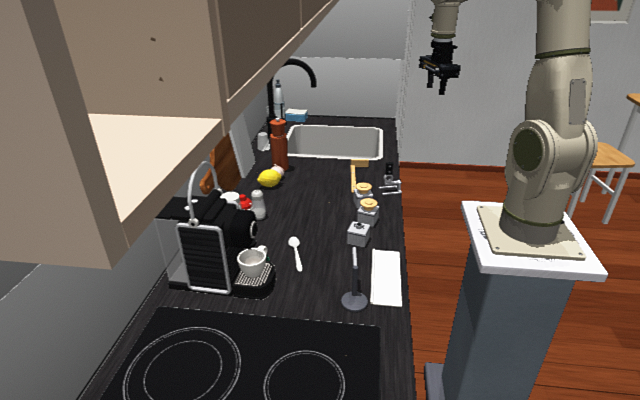

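The top view shows the open canister at (260,245), lidded ones at (301,254) and (339,245), and the puller at (375,281). The guide is at u 362–445 with its stop at (441,237), the tray at (208,275), and the stand at (170,247) with its peg to the right.

Run:
```python
from h import *
np.set_printoptions(precision=4,suppress=True)
c=pickle.load(open('top0.pkl','rb'));s=pickle.load(open('side0.pkl','rb'))
P=cloud(c)
im=c['pixels'][...,::-1]
a=cv2.resize(im[215:305,150:460],None,fx=2.5,fy=2.5,interpolation=cv2.INTER_CUBIC)
S=s['pixels'][...,::-1]
b=cv2.resize(S[150:310,320:420],None,fx=2.0,fy=2.0,interpolation=cv2.INTER_CUBIC)
o=np.zeros((225+320,775,3),np.uint8);o[:225,:775]=a;o[225:,:200]=b
b2=cv2.resize(S[155:235,335:415],None,fx=4,fy=4,interpolation=cv2.INTER_CUBIC);o[225:,220:540]=b2
cv2.imwrite('pics/z0.png',o)
hsv=cv2.cvtColor(im,cv2.COLOR_BGR2HSV)
H=P[...,2]
def comps(m,h=None,lab='' ):
    n,l,st,ce=cv2.connectedComponentsWithStats(m.astype(np.uint8))
    for i in range(1,n):
        if st[i,4]<25: continue
        q=P[l==i]; pts=np.argwhere(l==i)[:,::-1].astype(np.float32)
        rc=cv2.minAreaRect(pts)
        print(lab,ce[i],st[i,4],'z med/max',np.nanmedian(q[:,2]),np.nanmax(q[:,2]),'xy',np.nanmean(q[:,:2],0),'rect',np.round(rc[0],1),np.round(rc[1],1),round(rc[2],1))
roi=np.zeros((400,640),bool); roi[215:292,150:455]=1
comps(roi&(hsv[...,1]>70)&(hsv[...,2]>130),lab='wood')
comps(roi&(hsv[...,1]<60)&(hsv[...,2]>140),lab='white')
comps(roi&(H>0.02),lab='tall')
print('table z',np.nanmedian(H[200:225,300:350]))
```

```text
wood [409.9207 231.647 ] 694 z med/max 0.007775692309921922 0.037925512966340724 xy [ 0.4962 -0.2861] rect [403. 236.] [26. 84.] 90.0
wood [337.0938 243.0312] 32 z med/max 0.06609587501034264 0.06959202747165749 xy [ 0.468  -0.0938] rect [337.3 242.6] [4. 8.] 63.4
wood [340.2137 249.8855] 131 z med/max 0.06348735554828977 0.07069076421232778 xy [ 0.4511 -0.1018] rect [340.4 249.5] [13.3 20.8] 67.6
wood [300.6159 256.7152] 151 z med/max 0.06459486509234691 0.07013407966984686 xy [ 0.4351 -0.0043] rect [300.8 257.2] [15.2 16.4] 39.8
white [260.0566 244.6131] 442 z med/max 0.044251983970596376 0.06165221940559462 xy [0.4658 0.0969] rect [260.1 244.6] [21.3 21.1] 14.0
white [335.3596 238.8947] 114 z med/max 0.04582234205206159 0.06804744269700413 xy [ 0.4784 -0.091 ] rect [335.9 239.2] [ 8.3 21. ] 67.2
white [173.1151 245.464 ] 278 z med/max 0.01170597169791121 0.10406037169418081 xy [0.4653 0.3131] rect [175.8 248.1] [29.1 19.9] 15.5
white [302.839  246.5424] 118 z med/max 0.04610214261726886 0.06773847925933718 xy [ 0.4601 -0.0098] rect [302.4 247.2] [21.4  8.1] 16.7
white [348.1724 25
[... 934 characters left out ...]
0.7823 244.622 ] 418 z med/max 0.04464424883810103 0.06165221940559462 xy [0.4657 0.0946] rect [260.8 244.7] [20.4 20.4] 14.0
tall [338.4296 245.7767] 412 z med/max 0.06288887652528086 0.07158622546552351 xy [ 0.4613 -0.0975] rect [338.4 245.7] [20.2 20.5] 72.6
tall [176.8609 244.9826] 115 z med/max 0.09216050005745502 0.10406037169418081 xy [0.4661 0.2907] rect [178.1 245.3] [ 4.9 28.2] 84.8
tall [300.9561 253.3976] 410 z med/max 0.06327751249298597 0.07013407966984686 xy [ 0.4434 -0.0051] rect [300.9 253.4] [20.2 20.3] 16.7
tall [377.9871 280.7742] 155 z med/max 0.049543256820014925 0.10820288138123413 xy [ 0.3751 -0.1928] rect [378.5 281.1] [21.8  9.3] 76.8
table z -0.00035827534280574724
```

View pics/z0.png

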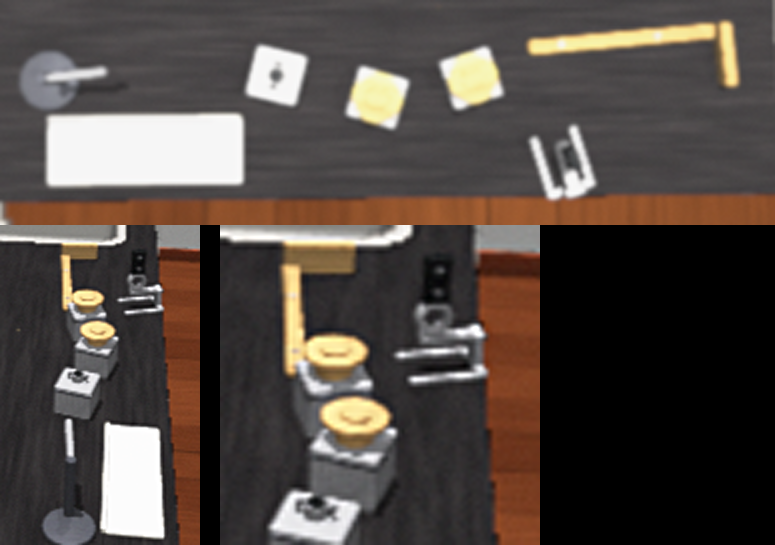

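The zoom confirms that the left canister is open, the other two have lids, and the puller's fork opens towards +x, turned slightly to +y.

```bash
cat >> h.py <<'E'
def blobs(m,amin=25):
    n,l,st,ce=cv2.connectedComponentsWithStats(m.astype(np.uint8))
    return [(l==i) for i in range(1,n) if st[i,4]>=amin]
def rectw(c,m,h):
    """world min-area rect of a mask, rays cast on plane z=h; px outline incl. half pixel"""
    k,_=cv2.findContours(cv2.resize(m.astype(np.uint8),None,fx=4,fy=4,interpolation=cv2.INTER_NEAREST),0,1)
    k=max(k,key=cv2.contourArea)[:,0]; W=np.array([ray(c,(u+.5)/4-.5,(v+.5)/4-.5,h)[:2] for u,v in k])
    return cv2.minAreaRect((W*1000).astype(np.float32))
E
python3 - <<'E'
from h import *
np.set_printoptions(precision=1,suppress=True)
c=pickle.load(open('top0.pkl','rb'));s=pickle.load(open('side0.pkl','rb'))
P=cloud(c);H=P[...,2]
hsv=cv2.cvtColor(c['pixels'],cv2.COLOR_RGB2HSV)
roi=np.zeros((400,640),bool); roi[215:292,150:455]=1
f=lambda rc:tuple(np.round(np.array(x),1) for x in rc)
print('tall at .045')
for b in blobs(roi&(H>0.02)):
    print(f(rectw(c,b,.045)))
    for lo,hi in((.04,.05),(.055,.066),(.066,.08),(.09,.12)):
        m=b&(H>lo)&(H<hi)
        if m.sum()>6: print('   ',lo,m.sum(),np.nanmean(P[m],0)*1000)
w=roi&(hsv[...,1]<60)&(hsv[...,2]>130)
for b in blobs(w&(H<.03),100): print('low white',f(rectw(c,b,.004)))
wd=roi&(hsv[...,1]>60)&(hsv[...,2]>100)
for b in blobs(wd&(H<.018),80): print('rail',f(rectw(c,b,.008)))
for b in blobs(wd&(H>.018),60): print('stop',f(rectw(c,b,.03)))
m=roi&(H>.08); 
for b in blobs(m,5): print('peg/handle',b.sum(),f(rectw(c,b,.1)),np.nanmean(P[b],0)*1000)
# side
Q=cloud(s); G=Q[...,2]
def box(x0,x1,y0,y1,z0,z1): return (Q[...,0]>x0)&(Q[...,0]<x1)&(Q[...,1]>y0)&(Q[...,1]<y1)&(G>z0)&(G<z1)
for y in(.097,-.005,-.098):
    for lo,hi in((.04,.048),(.066,.08)):
        m=box(.4,.52,y-.045,y+.045,lo,hi)
        if m.sum(): print('side',y,lo,m.sum(),np.nanmean(Q[m],0)*1000, np.nanmin(Q[m],0)*1000,np.nanmax(Q[m],0)*1000)
m=box(.33,.45,-.25,-.14,.09,.13);print('handle',m.sum(),np.nanmean(Q[m],0)*1000)
m=box(.42,.52,.22,.36,.08,.13);
for b in blobs(m,5): print('peg',np.nanmean(Q[b],0)*1000, np.nanmin(Q[b],0)*1000,np.nanmax(Q[b],0)*1000)
E
```

```text
tall at .045
(array([ 483.7, -356. ]), array([63.1, 16.1]), np.float64(4.9))
(array([465.6,  94.5]), array([53. , 52.5]), np.float64(76.1))
    0.04 349 [465.9  95.1  44.6]
    0.055 27 [466.1  96.   56.9]
(array([461.5, -98.5]), array([52.5, 53.6]), np.float64(16.7))
    0.04 102 [461.1 -95.3  44.3]
    0.055 219 [461.1 -98.6  63.3]
    0.066 75 [462.1 -99.2  67.9]
(array([465.7, 299. ]), array([14.1, 71.3]), np.float64(4.8))
    0.09 83 [467.2 284.5  94.6]
(array([443.2,  -5. ]), array([52.6, 52.5]), np.float64(73.0))
    0.04 101 [444.9  -5.3  44.4]
    0.055 220 [443.1  -4.6  63.4]
    0.066 78 [442.1  -6.1  67.6]
(array([ 373.3, -196.8]), array([55.4, 25.5]), np.float64(12.3))
    0.04 7 [ 383.8 -187.6   45.3]
    0.055 7 [ 391.5 -187.4   57.4]
    0.066 10 [ 386.2 -186.    73.9]
    0.09 52 [ 385.  -190.5  102. ]
low white (array([466.5, 329.8]), array([55.6, 64.8]), np.float64(51.2))
low white (array([391.1, 233.8]), array([204. ,  75.2]), np.float64(89.5))
low white (array([ 379.7, -213.1]), array([67.5, 20.4]), np.float64(7.9))
low white (array([ 373.1, -181.1]), array([63. 
[... 310 characters left out ...]
handle 103 (array([466.1, 284.8]), array([11.9, 68. ]), np.float64(4.8)) [466.8 288.3  93.5]
peg/handle 57 (array([ 385.1, -190.1]), array([25.1, 15.8]), np.float64(17.5)) [ 385.1 -190.2  100.5]
side 0.097 0.04 181 [464.1 104.2  44.6] [434.7  65.9  40.1] [492.5 129.3  47.9]
side -0.005 0.04 117 [441.1   9.7  44.4] [414.2 -15.7  40. ] [470.7  27.3  47.7]
side -0.005 0.066 29 [442.5   0.2  67.3] [426.9 -16.3  66. ] [460.3  20.6  69.9]
side -0.098 0.04 97 [460.8 -84.9  44.4] [ 429.9 -109.3   40.2] [489.2 -64.4  47.9]
side -0.098 0.066 25 [458.9 -95.5  67.2] [ 440.7 -106.6   66. ] [473.4 -80.4  68.6]
handle 38 [ 384.1 -186.8   98.2]
peg [465.7 294.9  92.5] [458.9 255.2  80.2] [472.  323.9 102.3]
```

```bash
cat >> h.py <<'E'
def row(x,y,z,yaw,prev=None):
    """tool-axes row (turn, mm) from the present pose to TCP x,y,z mm with tool x at world yaw deg, tool down"""
    s=r.read_state(); M=R.from_quat(s['eef_rot']); p=np.array(s['ee_pos'])*1000
    if prev is not None: p=np.array(prev[:3],float); M=R.from_euler('z',prev[3],degrees=True)*R.from_euler('x',180,degrees=True)
    T=R.from_euler('z',yaw,degrees=True)*R.from_euler('x',180,degrees=True)
    rv=(M.inv()*T).as_rotvec(); d=M.inv().apply(np.array([x,y,z])-p)
    print('row',np.round(rv,4).tolist(),np.round(d,1).tolist(),'n>=',int(max(np.linalg.norm(d)/41.7,np.degrees(np.linalg.norm(rv))/7.16))+1)
def st():
    s=r.read_state(); M=R.from_quat(s['eef_rot']).as_matrix()
    print('t',round(s['time'],2),'tcp',np.round(np.array(s['ee_pos'])*1000,1),'yaw',round(np.degrees(np.arctan2(M[1,0],M[0,0])),2),'tilt',np.round(M[:2,2],4),'F',np.round(s['ft_force'],1),'w',round(s['width']*1000,1),'g',round(s['grip_force'],1),'q',np.round(s['joint_positions'],2))
E
python3 - <<'E'
from h import *
st()
row(385,-190.3,160,17); row(385,-190.3,68,17)
E
```

```text
t 0.1 tcp [ 215.8 -586.2  221.9] yaw 20.22 tilt [-0.0005  0.0011] F [ 0.6  0.2 -0.1] w 87.2 g 0.0 q [ 1.2   0.33 -0.06  1.46  0.02  1.35 -0.09]
row [-0.0012, 0.0001, 0.0561] [295.6, -313.0, 62.2] n>= 11
row [-0.0012, 0.0001, 0.0561] [295.6, -312.9, 154.2] n>= 11
```

Request:
{"api": "apply_moves", "payload": {"steps": [[0,0,0.056,295.6,-313,62,1],[0,0,0.056,295.6,-313,62,1],[0,0,0.056,295.6,-313,62,1],[0,0,0.056,295.6,-313,62,1],[0,0,0.056,295.6,-313,62,1],[0,0,0.056,295.6,-313,62,1],[0,0,0.056,295.6,-313,62,1],[0,0,0.056,295.6,-313,62,1],[0,0,0.056,295.6,-313,62,1],[0,0,0.056,295.6,-313,62,1],[0,0,0.056,295.6,-313,62,1],[0,0,0.056,295.6,-313,62,1],[0,0,0.056,295.6,-313,62,1],[0,0,0.056,295.6,-313,62,1]]}}

```text
time: 1.27
ee_pos: [0.3848, -0.1916, 0.1605]
eef_rot: [0.989, 0.147, -0.0, 0.0]
ft_force: [0.6, 0.0, -0.9]
width: 0.0875
grip_force: 0.0
```

Run:
```python
from h import *
np.set_printoptions(precision=1,suppress=True)
st(); row(385,-190.3,68,17)
s=snap('side','s1.png');c=snap('top')
Q=cloud(s)*1000;P=cloud(c)*1000
for X in(P,Q):
    m=(abs(X[...,0]-385)<40)&(abs(X[...,1]+190)<40)&(X[...,2]>90)&(X[...,2]<115); print(m.sum(),np.nanmean(X[m],0))
    for y in(95,-5,-98):
        m=(abs(X[...,0]-455)<60)&(abs(X[...,1]-y)<45)&(X[...,2]>35)&(X[...,2]<72); print(y,np.nanmean(X[m],0) if m.sum() else 0)
```

```text
t 1.27 tcp [ 384.8 -191.6  160.5] yaw 16.95 tilt [-0. -0.] F [ 0.6  0.  -0.9] w 87.5 g 0.0 q [ 0.8 -0.  -0.4  2.  -0.   1.2 -0.9]
row [0.0002, 0.0003, -0.001] [0.6, -1.2, 92.5] n>= 3
0 [nan nan nan]
95 [465.6  94.8  45.4]
-5 [443.3  -4.9  58.8]
-98 [461.3 -97.7  58.5]
36 [ 383.7 -186.6   98.7]
95 [464.6 105.2  45.3]
-5 [441.7   6.   53. ]
-98 [460.3 -87.4  53. ]<stdin>:7: RuntimeWarning: Mean of empty slice
```

Request:
{"api": "apply_moves", "payload": {"steps": [[0,0,0,0.5,-1,40,1],[0,0,0,0.5,-1,75,1],[0,0,0,0.5,-1,92,1],[0,0,0,0.5,-1,92,1],[0,0,0,0.5,-1,92,-1],[0,0,0,0.5,-1,92,-1],[0,0,0,0.5,-1,92,-1],[0,0,0,0.5,-1,92,-1],[0,0,0,0.5,-1,92,-1],[0,0,0,0.5,-1,92,-1],[0,0,0,0.5,-1,92,-1],[0,0,0,0.5,-1,92,-1],[0,0,0,0.5,-1,92,-1],[0,0,0,0.5,-1,92,-1]], "force": 40}}

```text
time: 2.53
ee_pos: [0.3854, -0.1895, 0.0685]
eef_rot: [0.989, 0.148, -0.0, 0.0]
ft_force: [0.3, 0.2, 0.1]
width: 0.0284
grip_force: 0.0
```

Run:
```python
from h import *
st(); row(390,-110,160,17);row(390,-110,160,0)
```

```text
t 2.53 tcp [ 385.4 -189.5   68.5] yaw 17.01 tilt [ 0.     -0.0001] F [0.3 0.2 0.1] w 28.4 g 0.0 q [ 0.77  0.09 -0.43  2.11  0.05  0.95 -0.96]
row [0.0001, 0.0, 0.0002] [27.7, -74.7, -91.5] n>= 3
row [0.0001, 0.0, 0.2969] [27.7, -74.7, -91.5] n>= 3
```

Request:
{"api": "apply_moves", "payload": {"steps": [[0,0,0,0,0,0,-1],[0,0,0,0,0,0,-1],[0,0,0,0,0,0,-1],[0,0,0,0,0,0,-1],[0,0,0,0,0,0,-1],[0,0,0,0,0,0,-1],[0,0,0,0,0,-15,-1],[0,0,0,0,0,-40,-1],[0,0,0,10,-20,-70,-1],[0,0,0,25,-50,-95,-1],[0,0,0,39,-65,-100,-1],[0,0,0,39,-65,-100,-1],[0,0,0,39,-65,-100,-1]]}}

```text
time: 3.62
ee_pos: [0.4041, -0.1153, 0.1689]
eef_rot: [0.989, 0.149, 0.0, 0.0]
ft_force: [0.2, -0.0, -1.9]
width: 0.0115
grip_force: 40.0
```

Run:
```python
from h import *
np.set_printoptions(precision=1,suppress=True)
st(); 
s=snap('side');c=snap('top'); a=c['pixels'][215:305,230:400,::-1]; b=s['pixels'][120:230,330:440,::-1]
a=cv2.resize(a,None,fx=4,fy=4,interpolation=2)
b=cv2.resize(b,None,fx=2.1,fy=2.1,interpolation=2)
o=np.zeros((600,680,3),np.uint8);o[:360,:680]=a;o[360:591,:231]=b; cv2.imwrite('pics/z1.png',o)
```

```text
t 3.62 tcp [ 404.1 -115.3  168.9] yaw 17.14 tilt [ 0. -0.] F [ 0.2 -0.  -1.9] w 11.5 g 40.0 q [ 0.7 -0.1 -0.5  2.  -0.   1.2 -1.1]
```

View pics/z1.png

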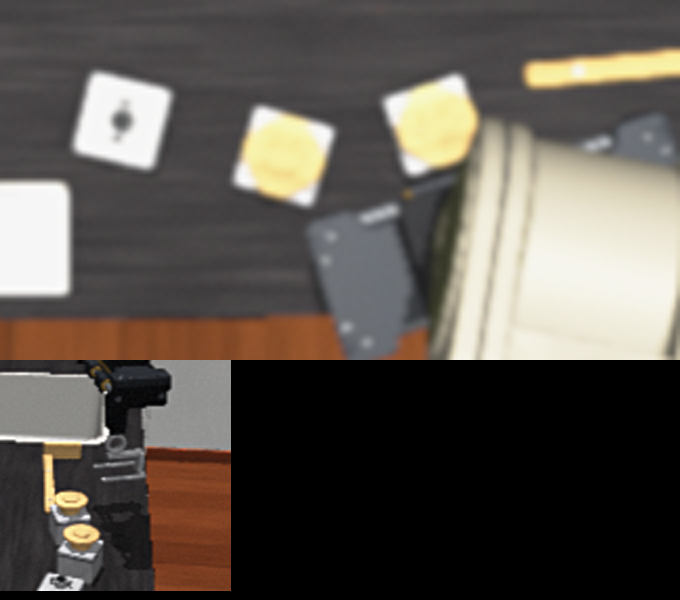

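The puller hangs straight and firmly in the gripper. I'll descend in front of lid C at (461,-98.6), then slide the fork in.

Request:
{"api": "apply_moves", "payload": {"steps": [[0,0,0,0,0.9,25,-1],[0,0,0,0,0.9,51,-1],[0,0,0,0,0.9,51,-1],[0,0,0,10,0.9,51,-1],[0,0,0,20,0.9,51,-1],[0,0,0,30,0.9,51,-1],[0,0,0,40,0.9,51,-1],[0,0,0,40,0.9,51,-1]]}}

```text
time: 4.38
ee_pos: [0.4449, -0.1042, 0.1185]
eef_rot: [0.989, 0.149, 0.001, -0.0]
ft_force: [-0.3, 0.0, -1.0]
width: 0.0117
grip_force: 40.0
```

Run:
```python
from h import *
np.set_printoptions(precision=1,suppress=True)
st(); 
s=snap('side');Q=cloud(s)*1000
b=s['pixels'][130:230,320:440,::-1]
cv2.imwrite('pics/z2.png',cv2.resize(b,None,fx=5,fy=5,interpolation=2))
for y in(95,-5,-98):
    m=(abs(Q[...,0]-455)<60)&(abs(Q[...,1]-y)<45)&(Q[...,2]>66)&(Q[...,2]<72); print(y,m.sum(),np.nanmean(Q[m],0) if m.sum() else 0)
```

```text
t 4.38 tcp [ 444.9 -104.2  118.5] yaw 17.09 tilt [0. 0.] F [-0.3  0.  -1. ] w 11.7 g 40.0 q [ 0.7  0.1 -0.6  2.   0.1  1.1 -1.2]
95 0 0
-5 29 [440.5   0.9  67.4]
-98 32 [448.7 -95.9  67.5]
```

View pics/z2.png

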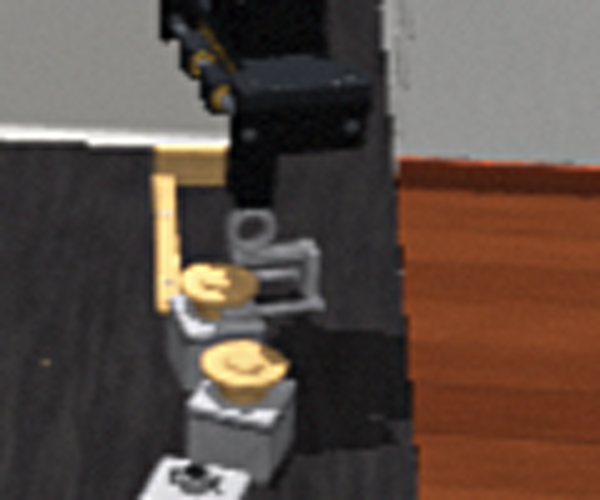

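The fork has slid under C's brim with no contact force. I'll go in the last 20 mm and pull up.

Request:
{"api": "apply_moves", "payload": {"steps": [[0,0,0,9,0,0,-1],[0,0,0,18,0,0,-1],[0,0,0,18,0,0,-1]]}}

```text
time: 4.68
ee_pos: [0.4611, -0.0992, 0.1178]
eef_rot: [0.989, 0.148, 0.001, -0.0]
ft_force: [0.2, 1.5, -0.8]
width: 0.0118
grip_force: 40.0
```

Request:
{"api": "apply_moves", "payload": {"steps": [[0,0,0,0,0,-3,-1],[0,0,0,0,0,-6,-1],[0,0,0,0,0,-9,-1],[0,0,0,0,0,-12,-1],[0,0,0,0,0,-16,-1],[0,0,0,0,0,-22,-1],[0,0,0,0,0,-30,-1],[0,0,0,0,0,-30,-1]]}}

```text
time: 5.35
ee_pos: [0.4606, -0.1001, 0.1497]
eef_rot: [0.989, 0.148, 0.001, 0.001]
ft_force: [-0.3, -0.5, -1.3]
width: 0.0116
grip_force: 40.0
```

Run:
```python
from h import *
np.set_printoptions(precision=1,suppress=True)
st(); 
s=snap('side');c=snap('top');Q=cloud(s)*1000
b=s['pixels'][130:230,320:440,::-1]
cv2.imwrite('pics/z3.png',cv2.resize(b,None,fx=5,fy=5,interpolation=2))
pickle.dump(c,open('top1.pkl','wb'));pickle.dump(s,open('side1.pkl','wb'))
```

```text
t 5.35 tcp [ 460.6 -100.1  149.7] yaw 17.0 tilt [ 0. -0.] F [-0.3 -0.5 -1.3] w 11.6 g 40.0 q [ 0.7  0.1 -0.6  1.9  0.1  1.1 -1.2]
```

View pics/z3.png

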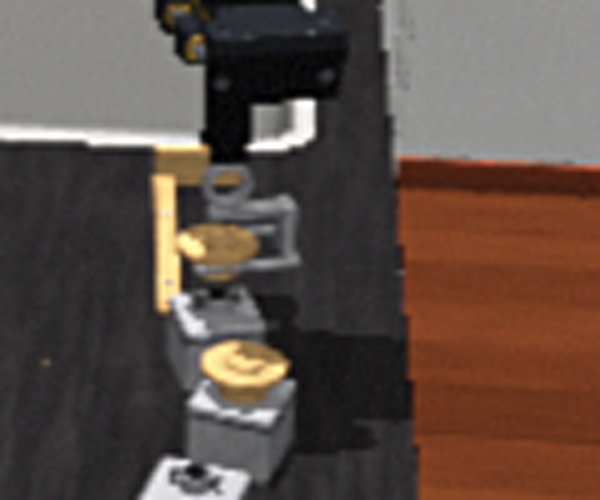

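The lid is off and centred on the fork. Next I'll plan the carry to the tray, with yaw at 90° so the fork can back out towards -y.

```bash
cat >> h.py <<'E'
def path(x,y,z,yaw,n=16,up=0):
    s=r.read_state(); M=R.from_quat(s['eef_rot']); p=np.array(s['ee_pos'])*1000
    T=R.from_euler('z',yaw,degrees=True)*R.from_euler('x',180,degrees=True)
    a=(M.inv()*T).as_rotvec(); d=M.inv().apply(np.array([x,y,z])-p)
    for k in range(1,n+1):
        u=k/n; u=u*u*(3-2*u); print([0,0,round(a[2]*u,3)]+np.round(d*u,1).tolist())
E
python3 - <<'E'
from h import *
path(388,230,172,90,17)
E
```

```text
[0, 0, np.float64(-0.013), 0.3, -3.4, -0.2]
[0, 0, np.float64(-0.049), 1.1, -12.9, -0.9]
[0, 0, np.float64(-0.105), 2.3, -27.7, -2.0]
[0, 0, np.float64(-0.178), 3.9, -47.1, -3.4]
[0, 0, np.float64(-0.266), 5.8, -70.2, -5.0]
[0, 0, np.float64(-0.364), 7.9, -96.2, -6.9]
[0, 0, np.float64(-0.47), 10.3, -124.2, -8.9]
[0, 0, np.float64(-0.581), 12.7, -153.5, -11.0]
[0, 0, np.float64(-0.693), 15.1, -183.1, -13.1]
[0, 0, np.float64(-0.804), 17.6, -212.4, -15.2]
[0, 0, np.float64(-0.91), 19.9, -240.4, -17.2]
[0, 0, np.float64(-1.008), 22.0, -266.4, -19.1]
[0, 0, np.float64(-1.096), 23.9, -289.5, -20.7]
[0, 0, np.float64(-1.169), 25.5, -308.8, -22.1]
[0, 0, np.float64(-1.225), 26.8, -323.7, -23.2]
[0, 0, np.float64(-1.261), 27.5, -333.2, -23.9]
[0, 0, np.float64(-1.274), 27.8, -336.6, -24.1]
```

Request:
{"api": "apply_moves", "payload": {"steps": [[0,0,0,0,0,-8,-1],[0,0,-0.013,0.3,-3.4,-18,-1],[0,0,-0.049,1.1,-12.9,-24,-1],[0,0,-0.105,2.3,-27.7,-24,-1],[0,0,-0.178,3.9,-47.1,-24,-1],[0,0,-0.266,5.8,-70.2,-24,-1],[0,0,-0.364,7.9,-96.2,-24,-1],[0,0,-0.47,10.3,-124.2,-24,-1],[0,0,-0.581,12.7,-153.5,-24,-1],[0,0,-0.693,15.1,-183.1,-24,-1],[0,0,-0.804,17.6,-212.4,-24,-1],[0,0,-0.91,19.9,-240.4,-24,-1],[0,0,-1.008,22,-266.4,-24,-1],[0,0,-1.096,23.9,-289.5,-24,-1],[0,0,-1.169,25.5,-308.8,-24,-1],[0,0,-1.225,26.8,-323.7,-24,-1],[0,0,-1.261,27.5,-333.2,-24,-1],[0,0,-1.274,27.8,-336.6,-24,-1],[0,0,-1.274,27.8,-336.6,-24,-1]]}}

```text
time: 7.03
ee_pos: [0.3875, 0.2303, 0.1715]
eef_rot: [0.707, 0.707, -0.0, -0.0]
ft_force: [0.0, -0.6, -3.1]
width: 0.0119
grip_force: 40.0
```

Run:
```python
from h import *
np.set_printoptions(precision=1,suppress=True)
st(); row(388,230,82,90); row(388,230,77,90); row(388,168,77,90)
s=snap('side');c=snap('top')
b=s['pixels'][150:300,320:440,::-1]
o=cv2.resize(b,None,fx=4,fy=4,interpolation=2)
cv2.imwrite('pics/z4.png',o)
pickle.dump(s,open('side2.pkl','wb'))
```

```text
t 7.03 tcp [387.5 230.3 171.5] yaw 90.04 tilt [-0. -0.] F [ 0.  -0.6 -3.1] w 11.9 g 40.0 q [ 0.3  0.  -0.9  1.9  0.   1.2 -0.7]
row [-0.0004, 0.0, 0.0007] [-0.3, 0.5, 89.4] n>= 3
row [-0.0004, 0.0, 0.0007] [-0.3, 0.5, 94.4] n>= 3
row [-0.0004, 0.0, 0.0007] [-62.3, 0.5, 94.5] n>= 3
```

View pics/z4.png

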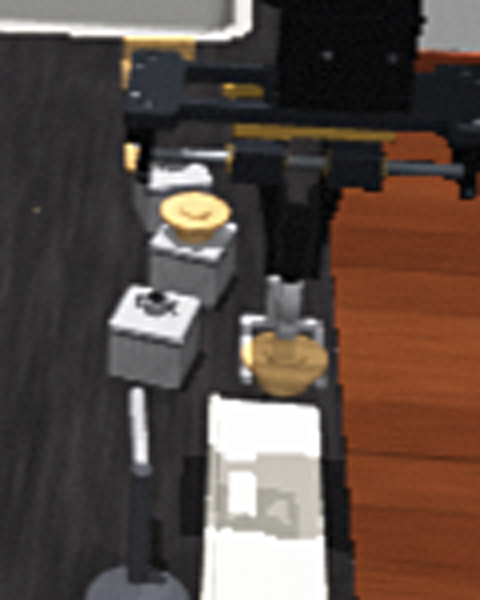

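The lid rides level and centred on the fork above the tray. I'll lower it and back out towards -y.

Request:
{"api": "apply_moves", "payload": {"steps": [[0,0,0,0,0,10,-1],[0,0,0,0,0,30,-1],[0,0,0,0,0,55,-1],[0,0,0,0,0,75,-1],[0,0,0,0,0.5,85,-1],[0,0,0,0,0.5,88,-1],[0,0,0,0,0.5,91,-1],[0,0,0,0,0.5,94,-1],[0,0,0,0,0.5,94.5,-1],[0,0,0,0,0.5,94.5,-1]]}}

```text
time: 7.97
ee_pos: [0.3885, 0.2302, 0.0776]
eef_rot: [0.707, 0.707, 0.0, 0.0]
ft_force: [-0.2, 0.0, -1.4]
width: 0.0117
grip_force: 40.0
```

Request:
{"api": "apply_moves", "payload": {"steps": [[0,0,0,-3,0,0,-1],[0,0,0,-10,0,0,-1],[0,0,0,-20,0,0,-1],[0,0,0,-32,0,0,-1],[0,0,0,-44,0,0,-1],[0,0,0,-56,0,0,-1],[0,0,0,-62,0,0,-1],[0,0,0,-62,0,-30,-1],[0,0,0,-62,0,-65,-1],[0,0,0,-62,0,-94,-1],[0,0,0,-62,0,-94,-1]]}}

```text
time: 8.88
ee_pos: [0.3906, 0.1693, 0.1763]
eef_rot: [0.707, 0.707, 0.003, 0.002]
ft_force: [1.7, -0.1, -0.9]
width: 0.0118
grip_force: 40.0
```

```bash
cat >> h.py <<'E'
def cans(c,x0=.36,x1=.54,y0=-.42,y1=.16):
    P=cloud(c)*1000; H=P[...,2]
    m=(P[...,0]>x0*1000)&(P[...,0]<x1*1000)&(P[...,1]>y0*1000)&(P[...,1]<y1*1000)&(H>34)&(H<80)
    for b in blobs(m,60):
        rc=rectw(c,b,.045); q=P[b]; l=q[q[:,2]>56]
        print('can',np.round(rc[0],1),np.round(rc[1],1),round(rc[2],1),'lid' ,len(l),np.round(l.mean(0),1) if len(l) else '')
E
python3 - <<'E'
from h import *
np.set_printoptions(precision=1,suppress=True)
st(); 
c=snap('top'); cans(c)
P=cloud(c)*1000
m=(abs(P[...,0]-388)<60)&(abs(P[...,1]-230)<35)&(P[...,2]>12)&(P[...,2]<35)
print(m.sum(),np.nanmean(P[m],0),np.nanmin(P[m],0),np.nanmax(P[m],0))
s=snap('side'); o=cv2.resize(s['pixels'][150:300,320:440,::-1],None,fx=4,fy=4,interpolation=2); cv2.imwrite('pics/z5.png',o)
E
```

```text
t 8.88 tcp [390.6 169.3 176.3] yaw 90.01 tilt [0. 0.] F [ 1.7 -0.1 -0.9] w 11.8 g 40.0 q [ 0.4 -0.1 -0.9  2.  -0.1  1.2 -0.5]
can [465.7  94.8] [52.4 52.5] 76.1 lid 16 [466.4  96.1  57.3]
can [461.2 -98.6] [52.6 52.2] 17.7 lid 16 [ 459.8 -100.2   57.5]
can [443.2  -5. ] [52.6 52.5] 73.0 lid 300 [442.9  -5.   64.5]<stdin>:7: RuntimeWarning: Mean of empty slice
Traceback (most recent call last):
ValueError: zero-size array to reduction operation fmin which has no identity
```

Run:
```python
from h import *
np.set_printoptions(precision=1,suppress=True)
st()
s=snap('side'); o=cv2.resize(s['pixels'][150:300,320:440,::-1],None,fx=4,fy=4,interpolation=2); cv2.imwrite('pics/z5.png',o)
P=cloud(s)*1000
m=(abs(P[...,0]-388)<60)&(abs(P[...,1]-230)<35)&(P[...,2]>8)&(P[...,2]<35)
q=P[m];print(m.sum(),q.mean(0) if len(q) else 0, q.min(0),q.max(0))
path(400,-8,130,0,18)
```

```text
t 8.93 tcp [389.8 168.6 173.7] yaw 89.97 tilt [0. 0.] F [ 0.2 -0.2 -2.7] w 11.6 g 40.0 q [ 0.4 -0.1 -0.9  2.  -0.   1.2 -0.5]
261 [389.9 234.9  21.7] [362.8 199.3   8.2] [424.8 263.9  28.8]
[0, 0, np.float64(0.014), -1.6, 0.1, 0.4]
[0, 0, np.float64(0.054), -6.0, 0.4, 1.4]
[0, 0, np.float64(0.116), -13.0, 0.8, 3.1]
[0, 0, np.float64(0.198), -22.2, 1.4, 5.3]
[0, 0, np.float64(0.296), -33.2, 2.1, 7.9]
[0, 0, np.float64(0.407), -45.6, 2.9, 10.9]
[0, 0, np.float64(0.528), -59.1, 3.8, 14.1]
[0, 0, np.float64(0.655), -73.4, 4.7, 17.5]
[0, 0, np.float64(0.785), -88.0, 5.6, 21.0]
[0, 0, np.float64(0.915), -102.6, 6.5, 24.5]
[0, 0, np.float64(1.043), -116.8, 7.4, 27.9]
[0, 0, np.float64(1.163), -130.4, 8.3, 31.1]
[0, 0, np.float64(1.274), -142.8, 9.1, 34.1]
[0, 0, np.float64(1.372), -153.8, 9.8, 36.7]
[0, 0, np.float64(1.454), -163.0, 10.4, 38.9]
[0, 0, np.float64(1.516), -170.0, 10.8, 40.6]
[0, 0, np.float64(1.556), -174.4, 11.1, 41.6]
[0, 0, np.float64(1.57), -176.0, 11.2, 42.0]
```

View pics/z5.png

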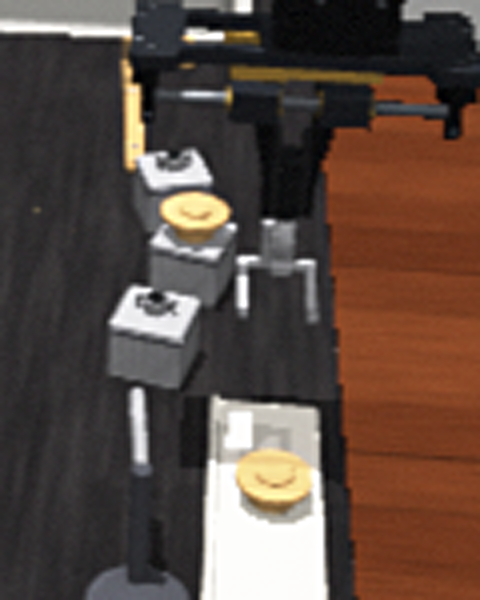

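The lid lies top side up on the tray near (390,230), and the canisters haven't moved. Next is lid B at (443,-5), approached at yaw 60°.

Run:
```python
from h import *
row(414.5,-54.4,172,60);row(414.5,-54.4,118.2,60)
```

```text
row [0.0029, -0.0003, 0.5231] [-222.4, 25.8, 0.1] n>= 6
row [0.0029, -0.0003, 0.5231] [-222.4, 25.7, 53.9] n>= 6
```

Request:
{"api": "apply_moves", "payload": {"steps": [[0,0,0.08,-30,3,0,-1],[0,0,0.17,-65,7,0,-1],[0,0,0.26,-105,12,0,-1],[0,0,0.35,-145,17,0,-1],[0,0,0.44,-185,21,0,-1],[0,0,0.523,-210,25,0,-1],[0,0,0.523,-222.4,25.8,0,-1],[0,0,0.523,-222.4,25.8,25,-1],[0,0,0.523,-222.4,25.8,53.5,-1],[0,0,0.523,-222.4,25.8,53.5,-1],[0,0,0.523,-222.4,25.8,53.5,-1],[0,0,0.523,-222.4,25.8,53.5,-1]]}}

```text
time: 9.98
ee_pos: [0.4141, -0.0536, 0.1183]
eef_rot: [0.865, 0.501, 0.0, -0.0]
ft_force: [-0.3, -0.7, -0.6]
width: 0.0121
grip_force: 40.0
```

Run:
```python
from h import *
st(); row(443.1,-5,118.2,60)
s=snap('side');P=cloud(s)*1000
m=(abs(P[...,0]-443)<60)&(abs(P[...,1]+5)<45)&(P[...,2]>66)&(P[...,2]<72); print(m.sum(),P[m].mean(0))
```

```text
t 9.98 tcp [414.1 -53.6 118.3] yaw 60.14 tilt [0.0001 0.0003] F [-0.3 -0.7 -0.6] w 12.1 g 40.0 q [ 0.66 -0.   -0.63  2.08 -0.    1.07 -0.49]
row [-0.0001, -0.0003, 0.0025] [56.6, 0.9, 0.1] n>= 2
31 [443.41164394  -1.06767037  67.21218371]
```

Request:
{"api": "apply_moves", "payload": {"steps": [[0,0,0,8,0.8,0,-1],[0,0,0,18,0.8,0,-1],[0,0,0,28,0.8,0,-1],[0,0,0,38,0.8,0,-1],[0,0,0,47,0.8,0,-1],[0,0,0,56.5,0.8,0,-1],[0,0,0,56.5,0.8,0,-1]]}}

```text
time: 10.62
ee_pos: [0.4441, -0.0037, 0.1184]
eef_rot: [0.865, 0.501, 0.001, 0.0]
ft_force: [-0.8, 0.7, -0.1]
width: 0.0117
grip_force: 40.0
```

Request:
{"api": "apply_moves", "payload": {"steps": [[0,0,0,0,0,-3,-1],[0,0,0,0,0,-6,-1],[0,0,0,0,0,-9,-1],[0,0,0,0,0,-12,-1],[0,0,0,0,0,-16,-1],[0,0,0,0,0,-22,-1],[0,0,0,0,0,-32,-1],[0,0,0,0,0,-45,-1],[0,0,0,0,0,-53,-1],[0,0,0,0,0,-53,-1]]}}

```text
time: 11.45
ee_pos: [0.4441, -0.0058, 0.1729]
eef_rot: [0.866, 0.5, 0.001, 0.001]
ft_force: [0.6, -0.1, -0.7]
width: 0.0118
grip_force: 40.0
```

Run:
```python
from h import *
st(); path(388,167,172,90,14)
s=snap('side'); o=cv2.resize(s['pixels'][110:300,320:440,::-1],None,fx=3,fy=3,interpolation=2); cv2.imwrite('pics/z6.png',o)
```

```text
t 11.45 tcp [444.1  -5.8 172.9] yaw 60.03 tilt [ 0.0037 -0.0008] F [ 0.6 -0.1 -0.7] w 11.8 g 40.0 q [ 0.6  -0.   -0.68  1.95  0.    1.19 -0.6 ]
[0, 0, np.float64(-0.008), 1.8, -2.0, 0.0]
[0, 0, np.float64(-0.029), 6.7, -7.5, 0.0]
[0, 0, np.float64(-0.062), 14.4, -15.9, 0.1]
[0, 0, np.float64(-0.104), 24.1, -26.7, 0.1]
[0, 0, np.float64(-0.153), 35.5, -39.3, 0.2]
[0, 0, np.float64(-0.206), 47.9, -53.1, 0.2]
[0, 0, np.float64(-0.262), 60.8, -67.4, 0.3]
[0, 0, np.float64(-0.317), 73.8, -81.8, 0.3]
[0, 0, np.float64(-0.371), 86.2, -95.6, 0.4]
[0, 0, np.float64(-0.419), 97.5, -108.2, 0.4]
[0, 0, np.float64(-0.461), 107.3, -119.0, 0.5]
[0, 0, np.float64(-0.494), 114.9, -127.4, 0.5]
[0, 0, np.float64(-0.515), 119.9, -132.9, 0.5]
[0, 0, np.float64(-0.523), 121.6, -134.9, 0.5]
```

View pics/z6.png

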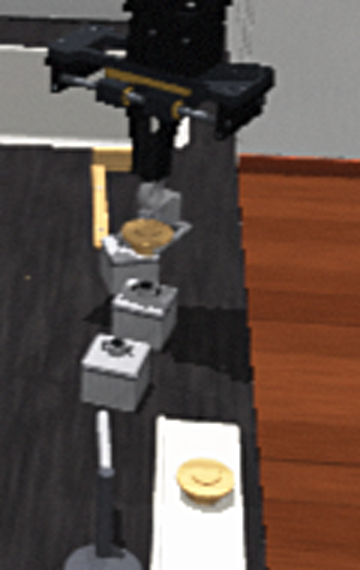

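The second lid is on the fork and all the canisters are open. I'll carry it to (388,167).

Request:
{"api": "apply_moves", "payload": {"steps": [[0,0,-0.008,1.8,-2,0,-1],[0,0,-0.029,6.7,-7.5,0,-1],[0,0,-0.062,14.4,-15.9,0,-1],[0,0,-0.104,24,-26.7,0,-1],[0,0,-0.153,35.5,-39.3,0,-1],[0,0,-0.206,48,-53,0,-1],[0,0,-0.262,60.8,-67.4,0,-1],[0,0,-0.317,73.8,-81.8,0,-1],[0,0,-0.371,86.2,-95.6,0,-1],[0,0,-0.419,97.5,-108.2,0,-1],[0,0,-0.461,107.3,-119,0,-1],[0,0,-0.494,115,-127.4,0,-1],[0,0,-0.515,120,-133,0,-1],[0,0,-0.523,121.6,-135,0,-1],[0,0,-0.523,121.6,-135,0,-1]]}}

```text
time: 12.75
ee_pos: [0.3865, 0.1673, 0.1705]
eef_rot: [0.707, 0.707, -0.0, -0.0]
ft_force: [0.1, 0.3, -1.7]
width: 0.0114
grip_force: 40.0
```

Run:
```python
from h import *
st(); row(388,167,77.5,90)
```

```text
t 12.75 tcp [386.5 167.3 170.5] yaw 90.05 tilt [-0.0001 -0.    ] F [ 0.1  0.3 -1.7] w 11.4 g 40.0 q [ 0.4  -0.06 -0.87  1.99 -0.05  1.18 -0.45]
row [-0.0001, 0.0, 0.0008] [-0.3, 1.5, 93.0] n>= 3
```

Request:
{"api": "apply_moves", "payload": {"steps": [[0,0,0,0,0,10,-1],[0,0,0,0,0,30,-1],[0,0,0,0,0,55,-1],[0,0,0,0,1,75,-1],[0,0,0,0,1,84,-1],[0,0,0,0,1,87,-1],[0,0,0,0,1,90,-1],[0,0,0,0,1,93,-1],[0,0,0,0,1,94,-1],[0,0,0,0,1,94,-1]]}}

```text
time: 13.58
ee_pos: [0.388, 0.1671, 0.077]
eef_rot: [0.707, 0.707, 0.0, 0.0]
ft_force: [-0.2, 0.5, -1.7]
width: 0.0119
grip_force: 40.0
```

Request:
{"api": "apply_moves", "payload": {"steps": [[0,0,0,-3,0,0,-1],[0,0,0,-10,0,0,-1],[0,0,0,-20,0,0,-1],[0,0,0,-32,0,0,-1],[0,0,0,-44,0,0,-1],[0,0,0,-56,0,0,-1],[0,0,0,-62,0,0,-1],[0,0,0,-62,0,-30,-1],[0,0,0,-62,0,-65,-1],[0,0,0,-62,0,-100,-1],[0,0,0,-62,0,-100,-1]]}}

```text
time: 14.5
ee_pos: [0.3906, 0.1059, 0.1826]
eef_rot: [0.707, 0.707, 0.003, 0.003]
ft_force: [1.4, 0.5, -0.9]
width: 0.012
grip_force: 40.0
```

Run:
```python
from h import *
np.set_printoptions(precision=1,suppress=True)
st()
s=snap('side');c=snap('top'); cans(c)
pickle.dump(s,open('side3.pkl','wb'));pickle.dump(c,open('top3.pkl','wb'))
o=cv2.resize(s['pixels'][180:310,320:440,::-1],None,fx=4,fy=4,interpolation=2); 
t=cv2.resize(c['pixels'][215:305,150:290,::-1],None,fx=2,fy=2,interpolation=2)
O=np.zeros((520,780,3),np.uint8);O[:,:480]=o;O[:180,490:770]=t;cv2.imwrite('pics/z7.png',O)
# peg from top & side depth
for n,k in(('top',c),('side',s)):
    P=cloud(k)*1000
    m=(P[...,0]>440)&(P[...,0]<500)&(P[...,1]>235)&(P[...,1]<330)&(P[...,2]>78)&(P[...,2]<112)
    for b in blobs(m,10):
        q=P[b]; print(n,b.sum(),q.min(0),q.max(0))
        for y in range(250,325,10):
            w=q[(abs(q[:,1]-y)<5)]; 
            if len(w): print('  ',y,len(w),w.mean(0),w.min(0)[0],w.max(0))
```

```text
t 14.5 tcp [390.6 105.9 182.6] yaw 90.02 tilt [0. 0.] F [ 1.4  0.5 -0.9] w 12.0 g 40.0 q [ 0.5 -0.1 -0.8  2.  -0.1  1.2 -0.3]
can [463.4  78. ] [24.2 54. ] 90.0 lid 0 
can [461.2 -98.6] [52.6 52.2] 17.7 lid 10 [460.7 -99.9  58. ]
can [443.2  -5. ] [52.6 52.5] 73.0 lid 16 [442.5  -3.8  57.5]
top 103 [459.1 252.4  83.7] [473.  321.1 102. ]
   250 5 [470.9 253.4  98.6] 468.09616184510986 [472.8 254.9  99.4]
   260 14 [469.5 260.2  97.8] 465.79677130069143 [472.9 264.8 100.1]
   270 14 [468.4 269.9  95.8] 465.84357120481235 [473.  274.8 102. ]
   280 14 [467.7 281.   93.8] 463.6320409696946 [470.8 284.9  97.1]
   290 13 [466.4 290.3  92.3] 463.64890034069134 [470.8 294.4  96.2]
   300 12 [466.1 300.3  91.3] 463.7400455302652 [468.6 304.7  94.3]
   310 21 [464.3 310.5  90.2] 459.1165472154817 [468.6 315.   96. ]
   320 10 [463.9 317.8  91. ] 459.1540885355483 [468.7 321.1  94.5]
side 105 [458.8 256.7  78.6] [471.9 323.4 100.8]
   260 11 [468.8 260.7  98.6] 464.69942936994653 [471.9 264.5 100.8]
   270 13 [468.1 270.1  96.6] 464.06566233893534 [471.4 274.9 100.2]
   280 12 [467.1 279.1  94.8] 463.5475275390719 [470.7 284.3  97.1]
   290 15 [466.9 289.2  93.1] 463.0606606700391 [470.  293.5  96.6]
   300 12 [464.6 299.8  91.8] 462.1920396538641 [467.2 304.9  93.5]
   310 8 [463.3 310.7  91.1] 459.4997462911758 [466.5 314.3  93.7]
   320 34 [463.6 320.6  87.5] 458.83563675442184 [468.2 323.4  94. ]
```

View pics/z7.png

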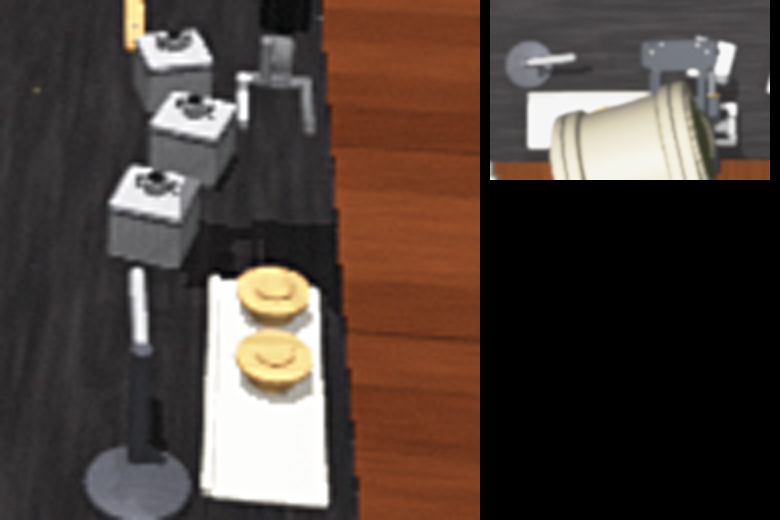

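Both lids sit top side up on the tray. The peg's axis runs from about (470,252.5) to (464,312), so the eye needs yaw ≈5°.

Run:
```python
from h import *
path(473,218,180,5.2,16)
```

```text
[0, 0, np.float64(0.017), 1.3, 1.0, -0.0]
[0, 0, np.float64(0.064), 4.9, 3.6, -0.1]
[0, 0, np.float64(0.137), 10.4, 7.8, -0.2]
[0, 0, np.float64(0.231), 17.7, 13.2, -0.3]
[0, 0, np.float64(0.343), 26.2, 19.6, -0.5]
[0, 0, np.float64(0.468), 35.8, 26.8, -0.7]
[0, 0, np.float64(0.602), 46.0, 34.4, -0.9]
[0, 0, np.float64(0.74), 56.6, 42.3, -1.1]
[0, 0, np.float64(0.878), 67.1, 50.2, -1.3]
[0, 0, np.float64(1.011), 77.4, 57.8, -1.5]
[0, 0, np.float64(1.136), 86.9, 65.0, -1.7]
[0, 0, np.float64(1.248), 95.5, 71.4, -1.9]
[0, 0, np.float64(1.343), 102.7, 76.8, -2.0]
[0, 0, np.float64(1.416), 108.3, 81.0, -2.1]
[0, 0, np.float64(1.463), 111.9, 83.6, -2.2]
[0, 0, np.float64(1.48), 113.2, 84.6, -2.2]
```

Request:
{"api": "apply_moves", "payload": {"steps": [[0,0,0.12,10,8,0,-1],[0,0,0.24,20,15,0,-1],[0,0,0.36,30,22,0,-1],[0,0,0.48,40,30,0,-1],[0,0,0.6,50,38,0,-1],[0,0,0.72,60,45,0,-1],[0,0,0.84,70,52,0,-1],[0,0,0.96,80,60,0,-1],[0,0,1.08,90,67,0,-1],[0,0,1.2,98,73,0,-1],[0,0,1.32,105,79,0,-1],[0,0,1.42,110,82,0,-1],[0,0,1.48,113,84.6,0,-1],[0,0,1.48,113,84.6,30,-1],[0,0,1.48,113,84.6,60,-1],[0,0,1.48,113,84.6,65,-1],[0,0,1.48,113,84.6,65,-1],[0,0,1.48,113,84.6,65,-1]]}}

```text
time: 16.1
ee_pos: [0.4719, 0.2183, 0.1118]
eef_rot: [0.999, 0.046, -0.0, -0.0]
ft_force: [0.5, -0.2, -0.9]
width: 0.0113
grip_force: 40.0
```

Run:
```python
from h import *
st(); row(473,218,115.5,5.2); row(470.5,245,115.5,5.2); row(468,275,112,5.2); row(468,275,105.5,5.2)
s=snap('side');o=cv2.resize(s['pixels'][170:300,310:440,::-1],None,fx=4.5,fy=4.5,interpolation=2);cv2.imwrite('pics/z8.png',o)
P=cloud(s)*1000
m=(abs(P[...,0]-470)<22)&(abs(P[...,1]-218)<25)&(P[...,2]>72)&(P[...,2]<118)
q=P[m]; hsvm=s['pixels'][m].astype(int)
for z in range(75,120,5):
    w=q[abs(q[:,2]-z)<2.5]
    if len(w): print(z,len(w),w.mean(0).round(1),w.min(0).round(1),w.max(0).round(1))
```

```text
t 16.1 tcp [471.9 218.3 111.8] yaw 5.23 tilt [-0.0009  0.0003] F [ 0.5 -0.2 -0.9] w 11.3 g 40.0 q [ 0.22  0.31 -0.84  1.84  0.25  1.11 -2.19]
row [-0.0003, 0.0009, 0.0006] [1.0, 0.4, -3.7] n>= 1
row [-0.0003, 0.0009, 0.0006] [1.0, -26.7, -3.7] n>= 1
row [-0.0003, 0.0009, 0.0006] [1.2, -56.8, -0.2] n>= 2
row [-0.0003, 0.0009, 0.0006] [1.2, -56.8, 6.3] n>= 2
75 32 [460.7 220.1  75.5] [449.3 209.5  72.7] [480.7 226.5  77.2]
80 20 [469.5 221.1  80.3] [454.3 212.8  77.7] [478.2 226.6  82.5]
85 21 [469.3 220.3  84.6] [457.1 214.1  82.7] [483.2 225.8  86.7]
90 7 [465.4 221.6  90. ] [457.2 218.3  87.6] [483.2 223.5  91.9]
95 11 [472.2 222.2  94.7] [455.  217.7  92.8] [483.7 226.2  96.7]
100 13 [467.6 221.5 100.2] [457.6 214.7  97.7] [481.3 225.3 102.2]
105 7 [468.1 223.6 103.7] [460.1 222.3 102.8] [476.4 225.1 105.1]
110 7 [472.6 231.8 112.1] [462.4 230.3 111.5] [480.8 233.3 112.5]
115 13 [469.7 232.5 115.2] [460.  230.1 113. ] [480.9 235.  117.1]
```

View pics/z8.png

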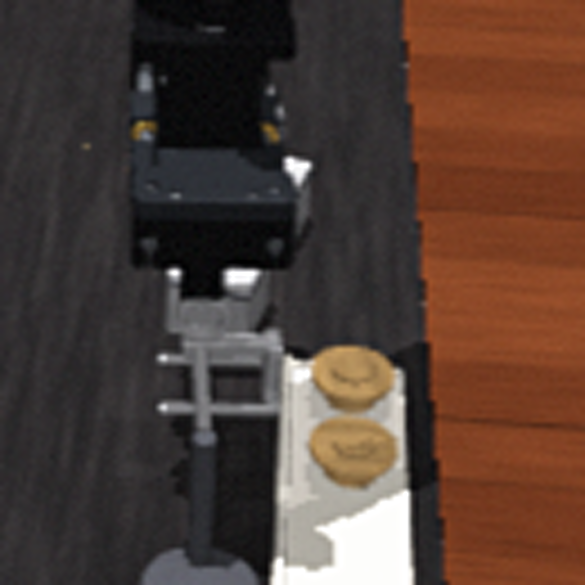

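The ring centre reads z≈91, x≈469 in the side frame, which lines up with the peg. I'll raise it 3 mm and slide it on.

Request:
{"api": "apply_moves", "payload": {"steps": [[0,0,0,1,-5,-3.2,-1],[0,0,0,1.5,-16,-3.2,-1],[0,0,0,2,-26.6,-3.2,-1],[0,0,0,2.1,-33,-2.5,-1],[0,0,0,2.2,-40,-1.5,-1],[0,0,0,2.3,-46,-1,-1],[0,0,0,2.4,-52,-0.3,-1],[0,0,0,2.4,-56.7,0.3,-1],[0,0,0,2.4,-56.7,0.3,-1],[0,0,0,2.4,-56.7,0.3,-1]]}}

```text
time: 16.98
ee_pos: [0.4693, 0.2749, 0.1111]
eef_rot: [0.999, 0.046, -0.0, 0.0]
ft_force: [-0.0, -0.7, -1.4]
width: 0.0116
grip_force: 40.0
```

Run:
```python
from h import *
st()
s=snap('side');c=snap('top');o=cv2.resize(s['pixels'][190:310,310:420,::-1],None,fx=5,fy=5,interpolation=2);cv2.imwrite('pics/z9.png',o)
```

```text
t 16.98 tcp [469.3 274.9 111.1] yaw 5.23 tilt [-0.0003 -0.0002] F [-0.  -0.7 -1.4] w 11.6 g 40.0 q [ 0.1   0.37 -0.85  1.78  0.3   1.13 -2.32]
```

View pics/z9.png

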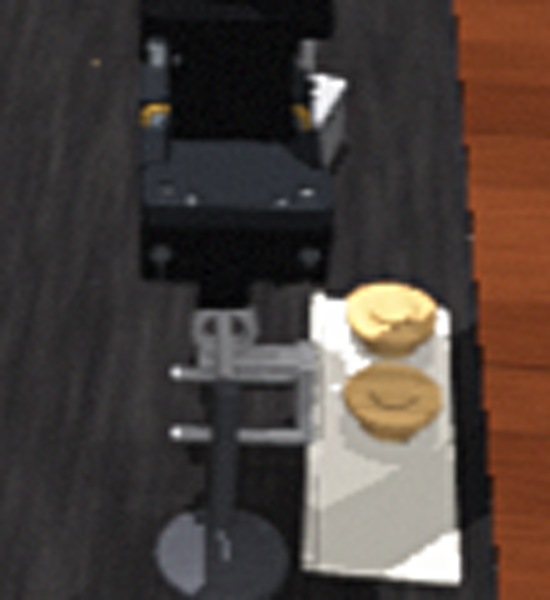

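The peg goes through the ring with no force. Now I'll lower until the peg takes the weight.

Request:
{"api": "apply_moves", "payload": {"steps": [[0,0,0,0,0,2,-1],[0,0,0,0,0,4,-1],[0,0,0,0,0,5,-1],[0,0,0,0,0,5.5,-1],[0,0,0,0,0,5.5,-1],[0,0,0,0,0,5.5,-1]]}}

```text
time: 17.58
ee_pos: [0.4699, 0.2744, 0.1068]
eef_rot: [0.999, 0.045, 0.001, 0.0]
ft_force: [-3.0, -3.0, 11.9]
width: 0.0116
grip_force: 40.0
```

Request:
{"api": "apply_moves", "payload": {"steps": [[0,0,0,0,0,-0.8,-1],[0,0,0,0,0,-0.8,-1],[0,0,0,0,0,-0.8,-0.6],[0,0,0,0,0,-0.8,-0.5],[0,0,0,0,0,-0.8,-0.4],[0,0,0,0,0,-0.8,-0.3],[0,0,0,0,0,-0.8,-0.2],[0,0,0,0,0,-0.8,-0.2],[0,0,0,0,0,-0.8,-0.2],[0,0,0,0,0,-0.8,-0.2],[0,0,0,0,0,-0.8,-0.2]]}}

```text
time: 18.5
ee_pos: [0.4694, 0.2747, 0.1065]
eef_rot: [0.999, 0.045, 0.0, 0.0]
ft_force: [1.2, -0.8, -0.0]
width: 0.0348
grip_force: 0.0
```

Run:
```python
from h import *
st()
s=snap('side');o=cv2.resize(s['pixels'][190:310,310:420,::-1],None,fx=5,fy=5,interpolation=2);cv2.imwrite('pics/z10.png',o)
```

```text
t 18.5 tcp [469.4 274.7 106.5] yaw 5.2 tilt [ 0.     -0.0001] F [ 1.2 -0.8 -0. ] w 34.8 g 0.0 q [ 0.1   0.37 -0.84  1.78  0.31  1.13 -2.32]
```

View pics/z10.png

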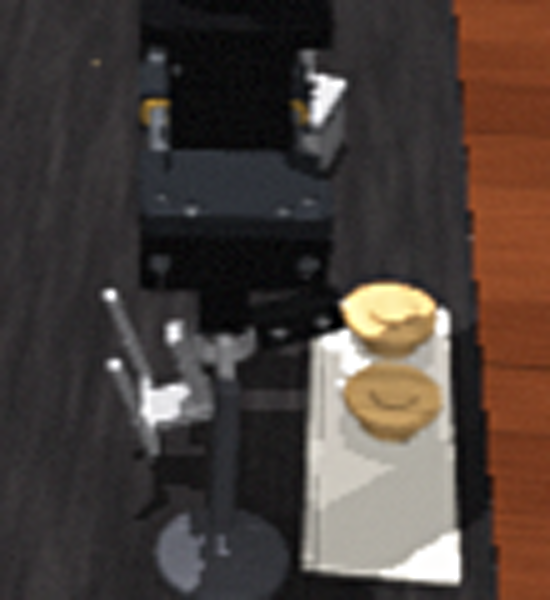

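The puller swung about the peg and hangs there. I'll rise clear of it.

Request:
{"api": "apply_moves", "payload": {"steps": [[0,0,0,0,0,-15,-0.2],[0,0,0,0,0,-45,-0.2],[0,0,0,0,0,-80,-0.2],[0,0,0,0,0,-115,0],[0,0,0,0,0,-115,1],[0,0,0,0,0,-115,1],[0,0,0,0,0,-115,1]]}}

```text
time: 19.13
ee_pos: [0.4693, 0.2745, 0.2211]
eef_rot: [0.999, 0.045, -0.0, 0.0]
ft_force: [-0.2, 0.2, -0.9]
width: 0.0536
grip_force: 0.0
```

Run:
```python
from h import *
st(); row(420,60,230,75)
```

```text
t 19.13 tcp [469.3 274.5 221.1] yaw 5.19 tilt [-0.     -0.0006] F [-0.2  0.2 -0.9] w 53.6 g 0.0 q [ 0.15  0.26 -0.88  1.64  0.21  1.34 -2.25]
row [0.0004, 0.0004, -1.2183] [-68.5, 209.1, -8.8] n>= 10
```

Run:
```python
from h import *
np.set_printoptions(precision=1,suppress=True)
c=snap('top'); cans(c); pickle.dump(c,open('top4.pkl','wb'))
hsv=cv2.cvtColor(c['pixels'],cv2.COLOR_RGB2HSV).astype(float)
I=c['pixels'][...,0].astype(float)  # red: wood bright vs dark top
# rail lower edge (image v grows to -x): per column u, crossing going down
pts=[]
for u in range(368,430):
    col=I[222:246,u]; k=col.argmax(); hi=col[k]; 
    lo=np.median(col[-4:]) ; th=(hi+lo)/2
    for j in range(k,len(col)-1):
        if col[j]>=th>col[j+1]: pts.append(ray(c,u,222+j+(col[j]-th)/(col[j]-col[j+1]),.008)[:2]*1000);break
pts=np.array(pts); k=np.polyfit(pts[:,1],pts[:,0],1); res=pts[:,0]-np.polyval(k,pts[:,1]); ok=abs(res)<1.5; k=np.polyfit(pts[ok,1],pts[ok,0],1)
print('rail face x = %.4f*y + %.2f'%tuple(k),'yaw',-np.degrees(np.arctan(k[0])),ok.sum(),len(pts),res.std())
ps=[]
for v in range(229,247):
    row_=I[v,430:450]; j0=row_.argmax(); hi=row_[j0]; lo=np.median(I[v,428:433]) if v>236 else 45; th=(hi+lo)/2
    for j in range(j0,0,-1):
        if row_[j]>=th>row_[j-1]: ps.append(ray(c,430+j-(row_[j]-th)/(row_[j]-row_[j-1]),v,.03)[:2]*1000);break
print(np.array(ps))
a=cv2.resize(c['pixels'][215:255,350:455,::-1],None,fx=7,fy=7,interpolation=2); 
s=snap('side');b=cv2.resize(s['pixels'][190:310,310:420,::-1],None,fx=2.5,fy=2.5,interpolation=2)
O=np.zeros((590,740,3),np.uint8);O[:280,:735]=a;O[285:585,:275]=b;cv2.imwrite('pics/z11.png',O)
```

```text
can [465.7  94.8] [52.4 52.5] 76.1 lid 12 [465.9  95.3  56.8]
can [461.2 -98.6] [52.6 52.2] 17.7 lid 16 [462.1 -97.   57.3]
can [443.2  -5. ] [52.6 52.5] 73.0 lid 13 [441.3  -5.6  56.9]
rail face x = -0.0824*y + 470.66 yaw 4.709646941483152 62 62 0.26573836709465165
[[ 499.3 -351.1]
 [ 496.7 -351.3]
 [ 494.2 -351.4]
 [ 491.7 -351.6]
 [ 489.1 -352.1]
 [ 486.6 -352.7]
 [ 484.  -353.4]
 [ 481.5 -353.7]
 [ 479.  -353.4]
 [ 476.4 -353.5]
 [ 473.9 -353.6]
 [ 471.4 -353.9]
 [ 468.8 -354.3]
 [ 466.3 -354.8]
 [ 463.8 -355.3]
 [ 461.2 -355.7]
 [ 458.7 -355.5]]
```

View pics/z11.png

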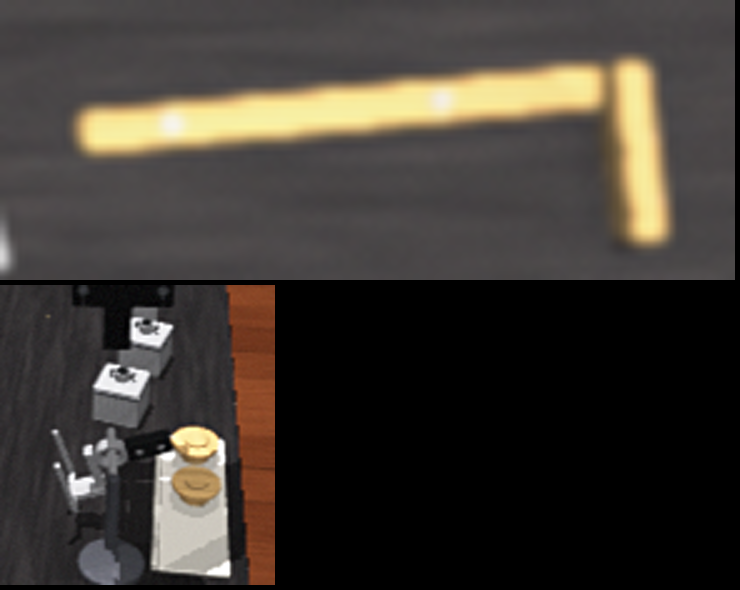

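I have now viewed 14 pictures, so the rest is by measurement. The puller hangs on the peg with both lids undisturbed. The guide corner is at about (499.6,-351.8) with yaw 4.7°. Next is canister C.

Run:
```python
from h import *
row(461.2,-98.6,110,107.5)
```

```text
row [-0.0009, 0.002, -1.7855] [-41.3, 370.5, 110.7] n>= 15
```

Request:
{"api": "apply_moves", "payload": {"steps": [[0,0,-0.12,-3,25,0,1],[0,0,-0.24,-6,50,0,1],[0,0,-0.36,-9,75,0,1],[0,0,-0.48,-11,100,0,1],[0,0,-0.6,-14,125,0,1],[0,0,-0.72,-17,150,0,1],[0,0,-0.84,-20,175,0,1],[0,0,-0.96,-22,200,0,1],[0,0,-1.08,-25,225,0,1],[0,0,-1.2,-28,250,0,1],[0,0,-1.32,-31,275,20,1],[0,0,-1.44,-33,300,40,1],[0,0,-1.56,-36,325,70,1],[0,0,-1.68,-39,350,100,1],[0,0,-1.785,-41.3,370.5,110.7,1],[0,0,-1.785,-41.3,370.5,110.7,1],[0,0,-1.785,-41.3,370.5,110.7,1]]}}

```text
time: 20.65
ee_pos: [0.4607, -0.0985, 0.1093]
eef_rot: [0.593, 0.805, -0.0, -0.002]
ft_force: [-0.4, -0.1, 1.1]
width: 0.0874
grip_force: 0.0
```

Run:
```python
from h import *
st(); row(461.2,-98.6,14,107.5)
s=snap('side');P=cloud(s)*1000
for y,x in((95,465),(-5,443),(-98,461)):
    m=(abs(P[...,0]-x)<45)&(abs(P[...,1]-y)<48)&(P[...,2]>42)&(P[...,2]<48); q=P[m];print(len(q),(q.min(0)+q.max(0))/2,q.mean(0)) if len(q) else 0
```

```text
t 20.65 tcp [460.7 -98.5 109.3] yaw 107.3 tilt [-0.0029  0.0016] F [-0.4 -0.1  1.1] w 87.4 g 0.0 q [ 0.8   0.16 -0.72  1.96  0.12  1.07  0.32]
row [-0.0023, -0.0024, -0.0034] [-0.5, 0.7, 95.3] n>= 3
164 [464.90609603  97.04843751  45.02514277] [464.56201337 102.87592689  44.9071767 ]
132 [442.43200257  -1.61110906  44.79078986] [441.8040622    3.82213859  44.97533339]
104 [459.59212092 -93.6690059   44.95688912] [460.76105682 -90.26246365  44.78635524]
```

Request:
{"api": "apply_moves", "payload": {"steps": [[0,0,0,0,0.5,30,1],[0,0,0,0,0.5,65,1],[0,0,0,0,0.5,90,1],[0,0,0,0,0.5,95.3,1],[0,0,0,0,0.5,95.3,1],[0,0,0,0,0.5,95.3,-1],[0,0,0,0,0.5,95.3,-1],[0,0,0,0,0.5,95.3,-1],[0,0,0,0,0.5,95.3,-1],[0,0,0,0,0.5,95.3,-1],[0,0,0,0,0.5,95.3,-1],[0,0,0,0,0.5,95.3,-1],[0,0,0,0,0.5,95.3,-1],[0,0,0,0,0.5,95.3,-1],[0,0,0,0,0.5,95.3,-1]], "force": 40}}

```text
time: 21.95
ee_pos: [0.4617, -0.0983, 0.0157]
eef_rot: [0.592, 0.806, -0.001, -0.0]
ft_force: [-3.9, -1.3, 6.9]
width: 0.0496
grip_force: 40.0
```

Run:
```python
from h import *
st(); path(470.5,-319,36,94.7,14);
```

```text
t 21.95 tcp [461.7 -98.3  15.7] yaw 107.45 tilt [-0.0014 -0.0007] F [-3.9 -1.3  6.9] w 49.6 g 40.0 q [ 0.74  0.31 -0.69  2.03  0.26  0.88  0.21]
[0, 0, np.float64(0.003), -3.1, -0.8, -0.3]
[0, 0, np.float64(0.012), -11.8, -3.2, -1.1]
[0, 0, np.float64(0.026), -25.2, -6.8, -2.4]
[0, 0, np.float64(0.044), -42.3, -11.5, -4.0]
[0, 0, np.float64(0.065), -62.2, -16.9, -5.9]
[0, 0, np.float64(0.088), -83.9, -22.8, -7.9]
[0, 0, np.float64(0.111), -106.6, -28.9, -10.1]
[0, 0, np.float64(0.135), -129.3, -35.1, -12.2]
[0, 0, np.float64(0.158), -151.0, -41.0, -14.3]
[0, 0, np.float64(0.178), -170.9, -46.3, -16.2]
[0, 0, np.float64(0.196), -188.0, -51.0, -17.8]
[0, 0, np.float64(0.21), -201.4, -54.6, -19.1]
[0, 0, np.float64(0.219), -210.1, -57.0, -19.9]
[0, 0, np.float64(0.223), -213.2, -57.8, -20.2]
```

Request:
{"api": "apply_moves", "payload": {"steps": [[0,0,0,0,0,-8,-1],[0,0,0.003,-3,-1,-20,-1],[0,0,0.012,-12,-3.2,-20,-1],[0,0,0.026,-25,-6.8,-20,-1],[0,0,0.044,-42,-11.5,-20,-1],[0,0,0.065,-62,-17,-20,-1],[0,0,0.088,-84,-23,-20,-1],[0,0,0.111,-107,-29,-20,-1],[0,0,0.135,-129,-35,-20,-1],[0,0,0.158,-151,-41,-20,-1],[0,0,0.178,-171,-46.3,-20,-1],[0,0,0.196,-188,-51,-20,-1],[0,0,0.21,-201,-54.6,-20,-1],[0,0,0.219,-210,-57,-20,-1],[0,0,0.223,-213,-57.8,-20,-1],[0,0,0.223,-213,-57.8,-20,-1],[0,0,0.223,-213,-57.8,-20,-1]]}}

```text
time: 23.37
ee_pos: [0.4714, -0.3172, 0.0354]
eef_rot: [0.677, 0.736, 0.0, -0.0]
ft_force: [0.1, 0.8, -8.7]
width: 0.0497
grip_force: 40.0
```

Run:
```python
from h import *
st(); row(470.5,-319,15,94.7); row(472.6,-329,15,94.7)
c=snap('top'); s=snap('side'); cans(c)
P=cloud(s)*1000
m=(abs(P[...,0]-470)<45)&(abs(P[...,1]+319)<40)&(P[...,2]>50)&(P[...,2]<85); q=P[m]
for z in range(45,85,5):
    w=q[abs(q[:,2]-z)<2.5]; print(z,len(w),w.mean(0).round(1) if len(w) else '')
```

```text
t 23.37 tcp [ 471.4 -317.2   35.4] yaw 94.78 tilt [-0.0001  0.0008] F [ 0.1  0.8 -8.7] w 49.7 g 40.0 q [ 0.95  0.44 -0.52  1.78  0.26  0.98  0.4 ]
row [-0.0001, -0.0009, 0.0014] [-1.8, -1.1, 20.4] n>= 1
row [-0.0001, -0.0009, 0.0014] [-11.9, 0.2, 20.4] n>= 1
can [465.7  94.8] [52.4 52.5] 76.1 lid 15 [464.8  95.1  57.7]
can [ 470.3 -296.7] [50.5 15.2] 4.7 lid 64 [ 470.8 -294.9   62.9]
can [443.2  -5. ] [52.6 52.5] 73.0 lid 14 [442.5  -4.1  57.5]
45 0 
50 16 [ 476.5 -297.3   50.8]
55 20 [ 467.4 -294.4   54.8]
60 31 [ 468.2 -298.5   60. ]
65 84 [ 471.8 -308.1   64.7]
70 18 [ 469.9 -310.4   69.8]
75 24 [ 465.  -312.1   75.1]
80 10 [ 472.6 -310.6   79.4]
```

Request:
{"api": "apply_moves", "payload": {"steps": [[0,0,0,0,-3.5,0,-1],[0,0,0,0,-3.5,0,-1],[0,0,0,0,-3.5,10,-1],[0,0,0,0,-3.5,17,-1],[0,0,0,0,-3.5,19.5,-1],[0,0,0,0,-3.5,19.5,-1],[0,0,0,0,-3.5,19.5,-1]]}}

```text
time: 24.05
ee_pos: [0.4674, -0.3184, 0.0157]
eef_rot: [0.677, 0.736, -0.0, -0.0]
ft_force: [-1.9, 1.7, -4.5]
width: 0.0501
grip_force: 40.0
```

Request:
{"api": "apply_moves", "payload": {"steps": [[0,0,0,-3,0,0,-1],[0,0,0,-6,0,0,-1],[0,0,0,-8,0,0,-1],[0,0,0,-8,0,0,-1],[0,0,0,-8,0,0,-1]]}}

```text
time: 24.47
ee_pos: [0.4682, -0.327, 0.0158]
eef_rot: [0.678, 0.735, -0.0, -0.0]
ft_force: [0.3, 0.3, -8.6]
width: 0.0497
grip_force: 40.0
```

Request:
{"api": "apply_moves", "payload": {"steps": [[0,0,0,-2,0,0,-1],[0,0,0,-4,0,0,-1],[0,0,0,-4,0,0,-1],[0,0,0,-4,0,0,-1]]}}

```text
time: 24.8
ee_pos: [0.4686, -0.3308, 0.016]
eef_rot: [0.678, 0.735, -0.0, 0.0]
ft_force: [-0.1, 0.5, -7.3]
width: 0.0495
grip_force: 40.0
```

Request:
{"api": "apply_moves", "payload": {"steps": [[0,0,0,0,0,0.5,-1],[0,0,0,-1.5,0,0.5,-1],[0,0,0,-2.5,0,0.5,-1],[0,0,0,-2.5,0,0.5,-1],[0,0,0,-2.5,0,0.5,-1]]}}

```text
time: 25.22
ee_pos: [0.469, -0.3323, 0.0157]
eef_rot: [0.677, 0.736, 0.0, -0.0]
ft_force: [-2.4, 5.2, -1.7]
width: 0.0498
grip_force: 40.0
```

Request:
{"api": "apply_moves", "payload": {"steps": [[0,0,0,-1,0,0,-1],[0,0,0,-2,0,0,-1],[0,0,0,-2,0,0,-1],[0,0,0,-2,0,0,-1]]}}

```text
time: 25.55
ee_pos: [0.4691, -0.3323, 0.0157]
eef_rot: [0.677, 0.736, 0.001, -0.002]
ft_force: [-5.7, 13.6, 4.1]
width: 0.0494
grip_force: 40.0
```

Contact with the stop: 13.6 N with y unchanged. Now I'll push towards the rail (+tool y).

Request:
{"api": "apply_moves", "payload": {"steps": [[0,0,0,0.5,1.5,0,-1],[0,0,0,0.5,3,0,-1],[0,0,0,0.5,4,0,-1],[0,0,0,0.5,4,0,-1],[0,0,0,0.5,4,0,-1]]}}

```text
time: 25.97
ee_pos: [0.4693, -0.3323, 0.0158]
eef_rot: [0.678, 0.735, -0.002, -0.004]
ft_force: [-22.0, 14.5, 19.8]
width: 0.0499
grip_force: 40.0
```

Request:
{"api": "apply_moves", "payload": {"steps": [[0,0,0,1.5,-3,0,-1],[0,0,0,1.5,-3,0,-1],[0,0,0,1.5,-3,0,0.5],[0,0,0,1.5,-3,0,0.5],[0,0,0,1.5,-3,0,0.5],[0,0,0,1.5,-3,0,0.5],[0,0,0,1.5,-3,-30,0.6],[0,0,0,1.5,-3,-70,1],[0,0,0,40,-3,-110,1],[0,0,0,80,-3,-140,1],[0,0,0,120,-3,-150,1],[0,0,0,150,-3,-150,1],[0,0,0,150,-3,-150,1]]}}

```text
time: 27.05
ee_pos: [0.4593, -0.1787, 0.168]
eef_rot: [0.675, 0.738, 0.001, 0.002]
ft_force: [1.6, 0.6, 0.6]
width: 0.0866
grip_force: 0.0
```

```bash
cat >> h.py <<'E'
G0=np.array([499.6,-351.8]); gx=np.array([.9966,.0821]); gy=np.array([-.0821,.9966])
def cans2(c):
    P=cloud(c)*1000; H=P[...,2]
    m=(P[...,0]>400)&(P[...,0]<500)&(P[...,1]>-341)&(P[...,1]<150)&(H>34)&(H<50)
    m=cv2.morphologyEx(m.astype(np.uint8),cv2.MORPH_CLOSE,np.ones((5,5)))>0
    for b in blobs(m,60):
        rc=rectw(c,b,.045); d=np.array(rc[0])-G0
        print('top',np.round(rc[0],1),np.round(rc[1],1),round(rc[2],1),'guide xy',round(d@gx,1),round(d@gy,1))
E
python3 - <<'E'
from h import *
np.set_printoptions(precision=1,suppress=True)
st(); c=snap('top'); s=snap('side'); pickle.dump(c,open('top5.pkl','wb')); pickle.dump(s,open('side5.pkl','wb'))
cans2(c)
P=cloud(c)*1000;m=(abs(P[...,0]-470)<30)&(abs(P[...,1]+329)<30)&(P[...,2]>38)&(P[...,2]<50)
A=np.c_[P[m][:,:2],np.ones(m.sum())]; print('plane',np.linalg.lstsq(A,P[m][:,2],rcond=None)[0])
# side: profile of x edges
Q=cloud(s)*1000
m=(abs(Q[...,0]-470)<60)&(Q[...,1]<-290)&(Q[...,1]>-360)&(Q[...,2]>42)&(Q[...,2]<48); q=Q[m]; print('side top',q.min(0),q.max(0))
m=(Q[...,0]>440)&(Q[...,0]<530)&(Q[...,1]<-180)&(Q[...,1]>-290)&(Q[...,2]>5.5)&(Q[...,2]<12); q=Q[m]
for y in range(-290,-180,20):
    w=q[abs(q[:,1]-y)<10]; print('side rail',y,w[:,0].min(),w[:,0].max(),'pred',-.0824*y+470.66)
E
```

```text
t 27.05 tcp [ 459.3 -178.7  168. ] yaw 95.11 tilt [ 0. -0.] F [1.6 0.6 0.6] w 86.6 g 0.0 q [ 0.9  0.1 -0.7  1.9  0.1  1.2  0.3]
top [481.8 118.4] [52.8 50.9] 75.6 guide xy 20.9 470.0
top [443.2  -5. ] [52.6 52.5] 73.0 guide xy -27.7 350.2
plane [0. 0. 0.]
side top [ 444.8 -353.8   42.2] [ 492.4 -297.6   47.8]
side rail -290 494.5668223347707 505.06285616449856 pred 494.55600000000004
side rail -270 493.3800214572629 504.34548760771725 pred 492.908
side rail -250 492.36785274926854 503.69869146117173 pred 491.26000000000005
side rail -230 491.1369706289268 502.1142500842348 pred 489.612
side rail -210 489.9809262572445 501.15397554954575 pred 487.964
side rail -190 488.9137725872651 499.7300277201326 pred 486.31600000000003
```

Canister A has been knocked to (482,118). I'll move on to above B and look at the first canister unobstructed.

Run:
```python
from h import *
row(443.2,-5,110,73)
```

```text
row [0.0023, 0.0017, 0.3828] [178.8, -0.1, 56.4] n>= 5
```

Request:
{"api": "apply_moves", "payload": {"steps": [[0,0,0.1,30,0,0,1],[0,0,0.2,65,0,0,1],[0,0,0.3,105,0,0,1],[0,0,0.383,145,0,0,1],[0,0,0.383,178.8,0,30,1],[0,0,0.383,178.8,0,56,1],[0,0,0.383,178.8,0,56,1],[0,0,0.383,178.8,0,56,1]]}}

```text
time: 27.82
ee_pos: [0.4426, -0.0077, 0.109]
eef_rot: [0.805, 0.593, -0.001, -0.001]
ft_force: [0.6, 0.3, 0.2]
width: 0.0868
grip_force: 0.0
```

Run:
```python
from h import *
np.set_printoptions(precision=2,suppress=True)
st(); row(443.2,-5,14,73); c=snap('top'); pickle.dump(c,open('top6.pkl','wb'))
cans2(c)
P=cloud(c)*1000;m=(abs(P[...,0]-470)<35)&(abs(P[...,1]+329)<35)&(P[...,2]>38)&(P[...,2]<50)&(P[...,1]>-348); q=P[m]
A=np.c_[q[:,:2]-[470,-329],np.ones(len(q))]; print('plane',np.linalg.lstsq(A,q[:,2],rcond=None)[0],q.min(0),q.max(0))
I=c['pixels'][...,0].astype(int)
print(c['pixels'][225:252,424,:].tolist())
print([list(map(int,c['pixels'][240,u])) for u in range(416,448)])
```

```text
t 27.82 tcp [442.6  -7.7 109. ] yaw 72.74 tilt [-0.  0.] F [0.6 0.3 0.2] w 86.8 g 0.0 q [ 0.7   0.1  -0.8   2.02  0.08  1.06 -0.44]
row [-0.0026, -0.0001, -0.0046] [2.8, -0.0, 95.0] n>= 3
top [481.8 118.4] [52.8 50.9] 75.6 guide xy 20.9 470.0
top [ 469.  -322.4] [39.7 51.8] 89.6 guide xy -28.1 31.9
plane [ 0.01 -0.03 44.59] [ 443.98 -347.96   38.24] [ 494.06 -306.37   49.62]
[[189, 155, 106], [245, 219, 140], [247, 231, 153], [246, 232, 156], [247, 231, 153], [242, 216, 137], [185, 153, 109], [169, 164, 161], [235, 234, 235], [247, 247, 247], [247, 247, 247], [247, 246, 246], [247, 246, 246], [247, 246, 246], [247, 246, 246], [247, 247, 246], [247, 247, 246], [247, 247, 246], [247, 247, 247], [247, 247, 247], [247, 247, 247], [247, 247, 247], [247, 246, 246], [246, 246, 246], [246, 246, 247], [247, 247, 247], [247, 246, 246]]
[[64, 63, 63], [72, 71, 71], [83, 83, 83], [91, 91, 91], [128, 127, 129], [202, 201, 202], [243, 242, 242], [247, 247, 247], [247, 247, 246], [247, 246, 246], [247, 246, 246], [246, 245, 245], [232, 232, 232], [195, 194, 195], [158, 158, 158], [129, 128, 129], [113, 113, 114], [129, 129, 130], [179, 179, 181], [228, 228, 229], [244, 243, 244], [245, 245, 246], [245, 245, 246], [245, 245, 245], [244, 242, 238], [245, 236, 204], [247, 233, 164], [241, 214, 137], [184, 154, 108], [109, 97, 83], [79, 75, 75], [77, 75, 76]]
```

Request:
{"api": "apply_moves", "payload": {"steps": [[0,0,0,2.8,0,30,1],[0,0,0,2.8,0,65,1],[0,0,0,2.8,0,90,1],[0,0,0,2.8,0,94,1],[0,0,0,2.8,0,94,1],[0,0,0,2.8,0,94,-1],[0,0,0,2.8,0,94,-1],[0,0,0,2.8,0,94,-1],[0,0,0,2.8,0,94,-1],[0,0,0,2.8,0,94,-1],[0,0,0,2.8,0,94,-1],[0,0,0,2.8,0,94,-1],[0,0,0,2.8,0,94,-1],[0,0,0,2.8,0,94,-1],[0,0,0,2.8,0,94,-1]]}}

```text
time: 29.12
ee_pos: [0.4434, -0.004, 0.0156]
eef_rot: [0.805, 0.593, -0.001, -0.0]
ft_force: [-4.5, 0.7, 6.4]
width: 0.0494
grip_force: 40.0
```

Run:
```python
from h import *
st(); path(461,-274,37,94.7,16)
c=pickle.load(open('top6.pkl','rb')); I=c['pixels'].astype(float)
for u in (421,424,427,430,433,436,439):
    col=I[222:245,u]; B=col[:,2]; R_=col[:,0]; sat=R_-B
    # white edge: blue crosses 200
    j=[k for k in range(8,22) if B[k]<200<=B[k+1]][0]; v=222+j+(200-B[j])/(B[j+1]-B[j])
    k=[k for k in range(4,22) if sat[k]>=45>sat[k+1]][-1]; w=222+k+(sat[k]-45)/(sat[k]-sat[k+1])
    p=ray(c,u,v,.045)*1000;q=ray(c,u,w,.008)*1000; print(u,round(v,2),round(w,2),p[:2].round(1),q[:2].round(1),'rail pred',round(-.0824*p[1]+470.66,1))
```

```text
t 29.12 tcp [443.4  -4.   15.6] yaw 72.76 tilt [-0.0011 -0.0003] F [-4.5  0.7  6.4] w 49.4 g 40.0 q [ 0.63  0.27 -0.77  2.1   0.25  0.86 -0.59]
[0, 0, np.float64(-0.004), -2.8, 1.1, -0.2]
[0, 0, np.float64(-0.016), -10.9, 4.2, -0.9]
[0, 0, np.float64(-0.035), -23.3, 8.9, -2.0]
[0, 0, np.float64(-0.06), -39.5, 15.1, -3.3]
[0, 0, np.float64(-0.089), -58.6, 22.4, -4.9]
[0, 0, np.float64(-0.121), -79.9, 30.6, -6.7]
[0, 0, np.float64(-0.156), -102.8, 39.4, -8.7]
[0, 0, np.float64(-0.191), -126.3, 48.4, -10.6]
[0, 0, np.float64(-0.227), -149.9, 57.4, -12.6]
[0, 0, np.float64(-0.262), -172.7, 66.2, -14.6]
[0, 0, np.float64(-0.294), -194.0, 74.3, -16.4]
[0, 0, np.float64(-0.323), -213.2, 81.7, -18.0]
[0, 0, np.float64(-0.348), -229.3, 87.8, -19.3]
[0, 0, np.float64(-0.366), -241.8, 92.6, -20.4]
[0, 0, np.float64(-0.379), -249.8, 95.7, -21.1]
[0, 0, np.float64(-0.383), -252.6, 96.8, -21.3]
421 233.06 231.61 [ 491.4 -306.2] [ 496.1 -315.6] rail pred 495.9
424 232.53 231.46 [ 492.7 -313.8] [ 496.5 -323.4] rail pred 496.5
427 232.25 230.97 [ 493.3 -321.4] [ 497.7 -331.2] rail pred 497.1
430 231.75 230.63 [ 494.5 -329. ] [ 498.5 -339.1] rail pred 497.8
433 231.62 230.52 [ 494.8 -336.6] [ 498.7 -346.9] rail pred 498.4
436 231.51 229.87 [ 495.  -344.2] [ 500.4 -354.7] rail pred 499.0
439 231.36 231.23 [ 495.3 -351.8] [ 496.8 -362.4] rail pred 499.6
```

Request:
{"api": "apply_moves", "payload": {"steps": [[0,0,0,0,0,-8,-1],[0,0,-0.004,-2.8,1,-20,-1],[0,0,-0.016,-11,4.2,-21,-1],[0,0,-0.035,-23,8.9,-21,-1],[0,0,-0.06,-39.5,15,-21,-1],[0,0,-0.089,-58.6,22.4,-21,-1],[0,0,-0.121,-80,30.6,-21,-1],[0,0,-0.156,-103,39.4,-21,-1],[0,0,-0.191,-126,48.4,-21,-1],[0,0,-0.227,-150,57.4,-21,-1],[0,0,-0.262,-172.7,66,-21,-1],[0,0,-0.294,-194,74.3,-21,-1],[0,0,-0.323,-213,81.7,-21,-1],[0,0,-0.348,-229,87.8,-21,-1],[0,0,-0.366,-242,92.6,-21,-1],[0,0,-0.379,-250,95.7,-21,-1],[0,0,-0.383,-252.6,96.8,-21,-1],[0,0,-0.383,-252.6,96.8,-21,-1],[0,0,-0.383,-252.6,96.8,-21,-1]]}}

```text
time: 30.7
ee_pos: [0.4614, -0.273, 0.0364]
eef_rot: [0.677, 0.736, 0.0, -0.0]
ft_force: [0.4, 0.1, -7.5]
width: 0.0496
grip_force: 40.0
```

Run:
```python
from h import *
st(); row(465,-276,15.5,94.7)
```

```text
t 30.7 tcp [ 461.4 -273.    36.4] yaw 94.73 tilt [-0.0003  0.0008] F [ 0.4  0.1 -7.5] w 49.6 g 40.0 q [ 1.01  0.41 -0.66  1.86  0.3   0.97  0.31]
row [-0.0003, -0.0008, 0.0004] [-3.3, 3.3, 20.9] n>= 1
```

Request:
{"api": "apply_moves", "payload": {"steps": [[0,0,0,0,1,10,-1],[0,0,0,0,1,18,-1],[0,0,0,0,1,21,-1],[0,0,0,0,1,21.3,-1],[0,0,0,-3,1,21.3,-1],[0,0,0,-6,1,21.3,-1],[0,0,0,-6,1,21.3,-1],[0,0,0,-6,1,21.3,-1]]}}

```text
time: 31.37
ee_pos: [0.4639, -0.2788, 0.0156]
eef_rot: [0.677, 0.736, 0.0, 0.0]
ft_force: [-0.7, 4.3, 4.4]
width: 0.0496
grip_force: 40.0
```

Request:
{"api": "apply_moves", "payload": {"steps": [[0,0,0,-1.5,0,0,-1],[0,0,0,-3,0,0,-1],[0,0,0,-4.5,0,0,-1],[0,0,0,-5.5,0,0,-1],[0,0,0,-5.5,0,0,-1],[0,0,0,-5.5,0,0,-1]]}}

```text
time: 31.87
ee_pos: [0.4643, -0.2816, 0.0156]
eef_rot: [0.677, 0.736, 0.001, -0.001]
ft_force: [-3.0, 14.0, 12.9]
width: 0.0498
grip_force: 40.0
```

Request:
{"api": "apply_moves", "payload": {"steps": [[0,0,0,2,0,-0.5,-1],[0,0,0,2,0,-0.5,-1],[0,0,0,2,0,-0.5,0.5],[0,0,0,2,0,-0.5,0.5],[0,0,0,2,0,-0.5,0.5],[0,0,0,2,0,-0.5,0.5],[0,0,0,2,0,-30,0.6],[0,0,0,2,0,-65,1],[0,0,0,35,0,-100,1],[0,0,0,70,0,-100,1],[0,0,0,110,0,-100,1],[0,0,0,150,0,-100,1],[0,0,0,190,0,-100,1],[0,0,0,230,0,-100,1],[0,0,0,270,0,-100,1],[0,0,0,270,0,-100,1],[0,0,0,270,0,-100,1]]}}

```text
time: 33.28
ee_pos: [0.4414, -0.0147, 0.1156]
eef_rot: [0.676, 0.737, -0.0, 0.001]
ft_force: [0.0, -0.6, -0.1]
width: 0.0872
grip_force: 0.0
```

Run:
```python
from h import *
st(); c=snap('top'); cans2(c); row(481.8,118.4,110,75.6)
s=snap('side');P=cloud(s)*1000
m=(abs(P[...,0]-480)<60)&(abs(P[...,1]-110)<60)&(P[...,2]>42)&(P[...,2]<48); q=P[m];print(len(q),(q.min(0)+q.max(0))/2)
```

```text
t 33.28 tcp [441.4 -14.7 115.6] yaw 94.93 tilt [ 0.001  -0.0011] F [ 0.  -0.6 -0.1] w 87.2 g 0.0 q [ 0.82  0.09 -0.91  2.02  0.09  1.07 -0.04]
top [481.7 118.5] [52.9 50.8] 76.0 guide xy 20.7 470.1
top [ 466.7 -298.8] [52.9 89.2] 4.9 guide xy -28.4 55.6
row [0.0007, 0.001, 0.3345] [131.0, 51.4, 5.3] n>= 4
165 [480.7603916  121.9374142   44.87032687]
```

Request:
{"api": "apply_moves", "payload": {"steps": [[0,0,0.1,30,12,0,1],[0,0,0.2,65,26,0,1],[0,0,0.3,100,40,2,1],[0,0,0.334,131,51.4,5,1],[0,0,0.334,131,51.4,40,1],[0,0,0.334,131,51.4,75,1],[0,0,0.334,131,51.4,95,1],[0,0,0.334,131,51.4,99.5,1],[0,0,0.334,131,51.4,99.5,1],[0,0,0.334,131,51.4,99.5,1]]}}

```text
time: 34.22
ee_pos: [0.4826, 0.1178, 0.0166]
eef_rot: [0.791, 0.612, 0.0, 0.0]
ft_force: [-0.1, -0.0, -0.7]
width: 0.087
grip_force: 0.0
```

Request:
{"api": "apply_moves", "payload": {"steps": [[0,0,0,0,0,0,-1],[0,0,0,0,0,0,-1],[0,0,0,0,0,0,-1],[0,0,0,0,0,0,-1],[0,0,0,0,0,0,-1],[0,0,0,0,0,0,-1],[0,0,0,0,0,0,-1],[0,0,0,0,0,0,-1],[0,0,0,0,0,0,-1],[0,0,0,0,0,0,-1]]}}

```text
time: 35.05
ee_pos: [0.4816, 0.1184, 0.0158]
eef_rot: [0.79, 0.613, -0.0, 0.0]
ft_force: [-3.5, -0.4, 4.9]
width: 0.0496
grip_force: 40.0
```

Run:
```python
from h import *
st(); path(459,-222,37,94.7,19)
```

```text
t 35.05 tcp [481.6 118.4  15.8] yaw 75.57 tilt [-0.0002 -0.0003] F [-3.5 -0.4  4.9] w 49.6 g 40.0 q [ 0.43  0.42 -0.87  1.97  0.4   0.93 -0.89]
[0, 0, np.float64(-0.003), -2.7, 0.5, -0.2]
[0, 0, np.float64(-0.01), -10.4, 1.9, -0.7]
[0, 0, np.float64(-0.022), -22.4, 4.2, -1.4]
[0, 0, np.float64(-0.038), -38.3, 7.2, -2.4]
[0, 0, np.float64(-0.057), -57.4, 10.8, -3.6]
[0, 0, np.float64(-0.079), -79.2, 14.9, -5.0]
[0, 0, np.float64(-0.103), -103.0, 19.3, -6.5]
[0, 0, np.float64(-0.128), -128.3, 24.1, -8.1]
[0, 0, np.float64(-0.154), -154.4, 29.0, -9.7]
[0, 0, np.float64(-0.18), -180.9, 33.9, -11.4]
[0, 0, np.float64(-0.206), -207.0, 38.9, -13.0]
[0, 0, np.float64(-0.231), -232.3, 43.6, -14.6]
[0, 0, np.float64(-0.255), -256.1, 48.1, -16.1]
[0, 0, np.float64(-0.277), -277.9, 52.1, -17.5]
[0, 0, np.float64(-0.296), -297.0, 55.7, -18.7]
[0, 0, np.float64(-0.312), -312.9, 58.7, -19.7]
[0, 0, np.float64(-0.324), -324.9, 61.0, -20.4]
[0, 0, np.float64(-0.331), -332.6, 62.4, -20.9]
[0, 0, np.float64(-0.334), -335.3, 62.9, -21.1]
```

Request:
{"api": "apply_moves", "payload": {"steps": [[0,0,0,0,0,-10,-1],[0,0,-0.01,-10,2,-21,-1],[0,0,-0.022,-22.4,4.2,-21,-1],[0,0,-0.038,-38.3,7.2,-21,-1],[0,0,-0.057,-57.4,10.8,-21,-1],[0,0,-0.079,-79,14.9,-21,-1],[0,0,-0.103,-103,19.3,-21,-1],[0,0,-0.128,-128,24,-21,-1],[0,0,-0.154,-154,29,-21,-1],[0,0,-0.18,-181,34,-21,-1],[0,0,-0.206,-207,39,-21,-1],[0,0,-0.231,-232,43.6,-21,-1],[0,0,-0.255,-256,48,-21,-1],[0,0,-0.277,-278,52,-21,-1],[0,0,-0.296,-297,55.7,-21,-1],[0,0,-0.312,-313,58.7,-21,-1],[0,0,-0.331,-330,62,-21,-1],[0,0,-0.334,-335.3,63,-21,-1],[0,0,-0.334,-335.3,63,-21,-1],[0,0,-0.334,-335.3,63,-21,-1]]}}

```text
time: 36.72
ee_pos: [0.4588, -0.2213, 0.0365]
eef_rot: [0.678, 0.735, 0.0, -0.001]
ft_force: [-0.1, 0.8, -8.8]
width: 0.0493
grip_force: 40.0
```

Run:
```python
from h import *
st(); row(460,-226,15.5,94.7)
```

```text
t 36.72 tcp [ 458.8 -221.3   36.5] yaw 94.66 tilt [-0.0006  0.001 ] F [-0.1  0.8 -8.8] w 49.3 g 40.0 q [ 1.07  0.39 -0.82  1.92  0.35  0.97  0.18]
row [-0.0005, -0.001, -0.0006] [-4.8, 0.8, 21.0] n>= 1
```

Request:
{"api": "apply_moves", "payload": {"steps": [[0,0,0,0,1,10,-1],[0,0,0,0,1,18,-1],[0,0,0,0,1,21,-1],[0,0,0,0,1,21.3,-1],[0,0,0,-3,1,21.3,-1],[0,0,0,-6,1,21.3,-1],[0,0,0,-8,1,21.3,-1],[0,0,0,-8,1,21.3,-1]]}}

```text
time: 37.38
ee_pos: [0.4619, -0.2282, 0.0158]
eef_rot: [0.677, 0.736, 0.001, 0.0]
ft_force: [-0.9, 3.8, 2.6]
width: 0.0498
grip_force: 40.0
```

Request:
{"api": "apply_moves", "payload": {"steps": [[0,0,0,-1.5,0,0,-1],[0,0,0,-3,0,0,-1],[0,0,0,-4.5,0,0,-1],[0,0,0,-5,0,0,-1],[0,0,0,-5,0,0,-1]]}}

```text
time: 37.8
ee_pos: [0.4624, -0.2329, 0.0158]
eef_rot: [0.677, 0.736, 0.001, -0.0]
ft_force: [-0.0, 5.7, 4.3]
width: 0.0498
grip_force: 40.0
```

Request:
{"api": "apply_moves", "payload": {"steps": [[0,0,0,-1,0,0,-1],[0,0,0,-2,0,0,-1],[0,0,0,-3,0,0,-1],[0,0,0,-3,0,0,-1],[0,0,0,-3,0,0,-1]]}}

```text
time: 38.22
ee_pos: [0.4625, -0.2334, 0.0157]
eef_rot: [0.676, 0.737, 0.001, -0.001]
ft_force: [-3.5, 14.8, 9.3]
width: 0.0502
grip_force: 40.0
```

The row is pressed up against the stop. I'll release, then push each canister to the rail from outside with shut fingers.

Request:
{"api": "apply_moves", "payload": {"steps": [[0,0,0,2,0,-0.5,-1],[0,0,0,2,0,-0.5,-1],[0,0,0,2,0,-0.5,0.5],[0,0,0,2,0,-0.5,0.5],[0,0,0,2,0,-0.5,0.5],[0,0,0,2,0,-0.5,0.5],[0,0,0,2,0,-30,0.6],[0,0,0,2,0,-65,0],[0,0,0,2,-20,-70,-1],[0,0,0,2,-45,-70,-1],[0,0,0,2,-50,-70,-1],[0,0,0,2,-50,-70,-1],[0,0,0,2,-50,-70,-1],[0,0,0,2,-50,-70,-1],[0,0,0,2,-50,-70,-1],[0,0,0,2,-50,-70,-1]]}}

```text
time: 39.55
ee_pos: [0.4122, -0.2396, 0.0853]
eef_rot: [0.677, 0.736, 0.0, -0.0]
ft_force: [-0.5, -0.0, 0.4]
width: 0.0175
grip_force: 0.0
```

Run:
```python
from h import *
st()
for y in (-334,-283,-232):
    e=-.0824*y+470.66  # rail
    row(e-77,y-6,15,94.7)
```

```text
t 39.55 tcp [ 412.2 -239.6   85.3] yaw 94.75 tilt [0.0003 0.0007] F [-0.5 -0.   0.4] w 17.5 g 0.0 q [ 1.23  0.24 -0.86  1.96  0.21  1.03  0.35]
row [0.0004, -0.0007, 0.0009] [-100.9, 0.6, 70.2] n>= 3
row [0.0004, -0.0007, 0.0009] [-49.7, 0.7, 70.3] n>= 3
row [0.0004, -0.0007, 0.0009] [1.5, 0.7, 70.3] n>= 2
```

Request:
{"api": "apply_moves", "payload": {"steps": [[0,0,0,1.5,0,0,-1],[0,0,0,1.5,0,30,-1],[0,0,0,1.5,0,60,-1],[0,0,0,1.5,0,70,-1],[0,0,0,1.5,0,70,-1],[0,0,0,1.5,4,70,-1],[0,0,0,1.5,8,70,-1],[0,0,0,1.5,8,70,-1],[0,0,0,1.5,8,70,-1]]}}

```text
time: 40.3
ee_pos: [0.4204, -0.2382, 0.0166]
eef_rot: [0.677, 0.736, 0.0, 0.001]
ft_force: [-0.6, -0.2, 0.2]
width: 0.0007
grip_force: 0.0
```

Request:
{"api": "apply_moves", "payload": {"steps": [[0,0,0,0,1.5,0,-1],[0,0,0,0,3,0,-1],[0,0,0,0,4,0,-1],[0,0,0,0,4,0,-1],[0,0,0,0,4,0,-1]]}}

```text
time: 40.72
ee_pos: [0.4234, -0.2375, 0.0155]
eef_rot: [0.678, 0.736, 0.0, 0.0]
ft_force: [1.2, -0.3, -0.7]
width: 0.0005
grip_force: 0.0
```

Request:
{"api": "apply_moves", "payload": {"steps": [[0,0,0,0,1.5,0,-1],[0,0,0,0,3,0,-1],[0,0,0,0,3,0,-1],[0,0,0,0,3,0,-1]]}}

```text
time: 41.05
ee_pos: [0.4262, -0.2373, 0.0154]
eef_rot: [0.678, 0.735, -0.0, -0.0]
ft_force: [-1.6, 0.7, 2.3]
width: 0.0005
grip_force: 1.1
```

Request:
{"api": "apply_moves", "payload": {"steps": [[0,0,0,0,1.5,0,-1],[0,0,0,0,3,0,-1],[0,0,0,0,3,0,-1],[0,0,0,0,3,0,-1]]}}

```text
time: 41.38
ee_pos: [0.4278, -0.2372, 0.0152]
eef_rot: [0.678, 0.735, -0.001, -0.001]
ft_force: [-9.1, -0.6, 7.6]
width: 0.0005
grip_force: 5.0
```

Request:
{"api": "apply_moves", "payload": {"steps": [[0,0,0,0,1,0,-1],[0,0,0,0,2,0,-1],[0,0,0,0,2,0,-1],[0,0,0,0,2,0,-1]]}}

```text
time: 41.72
ee_pos: [0.4296, -0.2371, 0.0152]
eef_rot: [0.678, 0.735, -0.001, -0.001]
ft_force: [-9.7, 0.2, 7.9]
width: 0.0004
grip_force: 5.4
```

```bash
cat >> h.py <<'E'
def gap(c):
    """row face toward rail (z=.045) against rail face (z=.008), per column"""
    I=c['pixels'].astype(float); o=[]
    for u in range(376,441,3):
        B=I[222:252,u,2]; j=[k for k in range(8,29) if B[k]<195<=B[k+1]]
        if not j: continue
        j=j[-1]; v=222+j+(195-B[j])/(B[j+1]-B[j]); p=ray(c,u,v,.045)*1000
        o.append((round(p[1]),round(-.0824*p[1]+470.66-p[0],1)))
    print('gap(y,mm)',o)
E
python3 - <<'E'
from h import *
st(); s=snap('side'); P=cloud(s)*1000
m=(P[...,0]>420)&(P[...,0]<500)&(P[...,1]>-360)&(P[...,1]<-195)&(P[...,2]>42)&(P[...,2]<48); q=P[m]
for y in range(-350,-200,15):
    w=q[abs(q[:,1]-y)<7.5]; print(y,w[:,0].min().round(1),w[:,0].max().round(1),'rail',round(-.0824*y+470.66,1))if len(w) else 0
E
```

```text
t 41.72 tcp [ 429.6 -237.1   15.2] yaw 94.66 tilt [-0.0035 -0.0001] F [-9.7  0.2  7.9] w 0.4 g 5.4 q [ 1.12  0.39 -0.8   1.98  0.35  0.92  0.22]
-350 477.9 492.2 rail 499.5
-335 477.4 491.6 rail 498.3
-305 472.7 490.1 rail 495.8
-290 447.7 489.6 rail 494.6
-275 447.4 485.2 rail 493.3
-260 443.6 484.5 rail 492.1
-245 443.3 490.5 rail 490.8
-230 422.9 486.6 rail 489.6
-215 439.2 488.9 rail 488.4
```

Request:
{"api": "apply_moves", "payload": {"steps": [[0,0,0,0,1,0,-1],[0,0,0,0,2,0,-1],[0,0,0,0,2,0,-1],[0,0,0,0,2,0,-1]]}}

```text
time: 42.1
ee_pos: [0.4298, -0.2371, 0.0151]
eef_rot: [0.678, 0.735, -0.003, -0.003]
ft_force: [-18.1, 1.1, 17.0]
width: 0.0003
grip_force: 10.8
```

Request:
{"api": "apply_moves", "payload": {"steps": [[0,0,0,0,1,0,-1],[0,0,0,0,2,0,-1],[0,0,0,0,2,0,-1],[0,0,0,0,2,0,-1]]}}

```text
time: 42.43
ee_pos: [0.4298, -0.2371, 0.0149]
eef_rot: [0.678, 0.735, -0.004, -0.004]
ft_force: [-29.0, 2.6, 27.3]
width: 0.0004
grip_force: 16.5
```

Request:
{"api": "apply_moves", "payload": {"steps": [[0,0,0,0,-8,0,-1],[0,0,0,0,-20,0,-1],[0,0,0,-25,-20,0,-1],[0,0,0,-50,-20,0,-1],[0,0,0,-50,-20,0,-1],[0,0,0,-50,-10,0,-1],[0,0,0,-50,-6,0,-1],[0,0,0,-50,-4,0,-1],[0,0,0,-50,-4,0,-1],[0,0,0,-50,-4,0,-1]]}}

```text
time: 43.27
ee_pos: [0.434, -0.2869, 0.0153]
eef_rot: [0.678, 0.735, -0.001, -0.001]
ft_force: [-9.2, -4.4, 4.9]
width: 0.0005
grip_force: 5.0
```

Run:
```python
from h import *
st(); y=-287; row(-.0824*y+470.66-60.4,y,15,94.7)
```

```text
t 43.27 tcp [ 434.  -286.9   15.3] yaw 94.7 tilt [-0.0032 -0.001 ] F [-9.2 -4.4  4.9] w 0.5 g 5.0 q [ 1.16  0.44 -0.77  1.91  0.38  0.94  0.29]
row [-0.0033, 0.0007, -0.0] [-0.0, -0.1, 0.3] n>= 1
```

Request:
{"api": "apply_moves", "payload": {"steps": [[0,0,0,0,1,0,-1],[0,0,0,0,2,0,-1],[0,0,0,0,2.5,0,-1],[0,0,0,0,2.5,0,-1]]}}

```text
time: 43.6
ee_pos: [0.434, -0.287, 0.015]
eef_rot: [0.678, 0.735, -0.003, -0.003]
ft_force: [-21.1, -3.3, 15.7]
width: 0.0004
grip_force: 11.1
```

Request:
{"api": "apply_moves", "payload": {"steps": [[0,0,0,0,-8,0,-1],[0,0,0,0,-20,0,-1],[0,0,0,-25,-20,0,-1],[0,0,0,-48,-20,0,-1],[0,0,0,-48,-20,0,-1],[0,0,0,-48,-10,0,-1],[0,0,0,-48,-6,0,-1],[0,0,0,-48,-3,0,-1],[0,0,0,-48,-1,0,-1],[0,0,0,-48,-1,0,-1],[0,0,0,-48,-1,0,-1]]}}

```text
time: 44.52
ee_pos: [0.4379, -0.3344, 0.0153]
eef_rot: [0.678, 0.735, -0.002, -0.002]
ft_force: [-18.1, -3.1, 11.5]
width: 0.0003
grip_force: 10.6
```

All three are flush with the rail. I'll clear the arm and measure the row.

Request:
{"api": "apply_moves", "payload": {"steps": [[0,0,0,0,-8,0,-1],[0,0,0,0,-20,0,-1],[0,0,0,0,-20,-40,-1],[0,0,0,20,-10,-75,-1],[0,0,0,55,0,-80,-1],[0,0,0,95,10,-80,-1],[0,0,0,135,20,-80,-1],[0,0,0,175,20,-80,-1],[0,0,0,215,20,-80,-1],[0,0,0,255,10,-80,-1],[0,0,0,295,10,-80,-1],[0,0,0,335,10,-80,-1],[0,0,0,375,10,-80,-1],[0,0,0,375,10,-80,-1],[0,0,0,375,10,-80,-1]]}}

```text
time: 45.77
ee_pos: [0.4193, 0.0428, 0.0953]
eef_rot: [0.675, 0.738, -0.0, 0.0]
ft_force: [-0.3, -0.7, 0.2]
width: 0.0002
grip_force: 0.0
```

Run:
```python
from h import *
np.set_printoptions(precision=2,suppress=True)
st(); c=snap('top'); pickle.dump(c,open('top7.pkl','wb')); cans2(c); gap(c)
v=int(round(proj(c,[[.4625,-.265,.045]])[0,1]))
# outer face, and gaps between neighbours along y: brightness along the row off-neck
g=[]
for off in(-40,-12):
    L=[(y,c['pixels'][tuple(np.round(proj(c,[[*( (G0+off*gx+y*gy)/1000),.045]])[0][::-1]).astype(int))].astype(int).min()) for y in np.arange(-6,170,2.5)]
    print(off,[(float(y),int(b)) for y,b in L if b<232])
```

```text
t 45.77 tcp [419.3  42.8  95.3] yaw 95.04 tilt [ 0. -0.] F [-0.3 -0.7  0.2] w 0.2 g 0.0 q [ 0.89  0.1  -1.11  2.08  0.11  1.02 -0.19]
top [ 469.8 -273.7] [ 52.2 138.6] 4.7 guide xy -23.3 80.3
gap(y,mm) [(-208, np.float64(-1.5)), (-216, np.float64(-2.2)), (-223, np.float64(-2.5)), (-230, np.float64(35.8)), (-238, np.float64(28.5)), (-246, np.float64(-2.5)), (-253, np.float64(-0.7)), (-261, np.float64(-1.7)), (-269, np.float64(-2.0)), (-275, np.float64(27.0)), (-283, np.float64(36.8)), (-291, np.float64(-1.6)), (-299, np.float64(-1.7)), (-306, np.float64(-1.5)), (-314, np.float64(-1.7)), (-322, np.float64(-1.6)), (-328, np.float64(31.0)), (-336, np.float64(34.6))]
-40 [(-6.0, 149), (-3.5, 175), (-1.0, 223), (46.5, 227), (49.0, 231), (99.0, 229), (149.0, 190), (151.5, 116), (154.0, 79), (156.5, 71), (159.0, 72), (161.5, 72), (164.0, 67), (166.5, 68), (169.0, 71)]
-12 [(-6.0, 155), (-3.5, 183), (-1.0, 224), (19.0, 221), (21.5, 207), (24.0, 222), (69.0, 217), (71.5, 199), (74.0, 220), (119.0, 211), (121.5, 211), (124.0, 197), (126.5, 218), (149.0, 203), (151.5, 127), (154.0, 83), (156.5, 73), (159.0, 69), (161.5, 69), (164.0, 70), (166.5, 68), (169.0, 70)]
```

The row is straight: the rail gap is uniform and the necks are 50 and 51 mm apart. One final push along the row will close up the joints.

Run:
```python
from h import *
row(462,-182,100,94.7); row(462,-182,16,94.7)
```

```text
row [-0.0, 0.0007, 0.003] [-225.9, 23.4, -4.7] n>= 6
row [-0.0, 0.0007, 0.003] [-225.8, 23.4, 79.3] n>= 6
```

Request:
{"api": "apply_moves", "payload": {"steps": [[0,0,0,-35,4,0,-1],[0,0,0,-75,8,0,-1],[0,0,0,-115,12,0,-1],[0,0,0,-155,16,0,-1],[0,0,0,-195,20,0,-1],[0,0,0,-226,23.4,0,-1],[0,0,0,-226,23.4,0,-1],[0,0,0,-226,23.4,35,-1],[0,0,0,-226,23.4,70,-1],[0,0,0,-226,23.4,79,-1],[0,0,0,-226,23.4,79,-1],[0,0,0,-230,23.4,79,-1],[0,0,0,-234,23.4,79,-1],[0,0,0,-236,23.4,79,-1],[0,0,0,-236,23.4,79,-1]]}}

```text
time: 47.07
ee_pos: [0.4635, -0.1945, 0.0178]
eef_rot: [0.678, 0.735, 0.0, 0.001]
ft_force: [-0.6, -0.3, -0.3]
width: 0.0001
grip_force: 0.0
```

Request:
{"api": "apply_moves", "payload": {"steps": [[0,0,0,-1.5,0,0,-1],[0,0,0,-3,0,0,-1],[0,0,0,-4,0,0,-1],[0,0,0,-4,0,0,-1],[0,0,0,-4,0,0,-1]]}}

```text
time: 47.48
ee_pos: [0.4634, -0.1954, 0.0169]
eef_rot: [0.677, 0.736, 0.001, -0.0]
ft_force: [-2.0, 6.9, 4.9]
width: 0.0008
grip_force: 3.3
```

Request:
{"api": "apply_moves", "payload": {"steps": [[0,0,0,-1,0,0,-1],[0,0,0,-2,0,0,-1],[0,0,0,-3,0,0,-1],[0,0,0,-3,0,0,-1],[0,0,0,-3,0,0,-1]]}}

```text
time: 47.9
ee_pos: [0.4634, -0.1955, 0.0168]
eef_rot: [0.676, 0.737, 0.001, -0.002]
ft_force: [-4.7, 17.3, 12.0]
width: 0.0004
grip_force: 8.7
```

Request:
{"api": "apply_moves", "payload": {"steps": [[0,0,0,-1,0,0,-1],[0,0,0,-2,0,0,-1],[0,0,0,-2,0,0,-1],[0,0,0,-2,0,0,-1]]}}

```text
time: 48.23
ee_pos: [0.4634, -0.1957, 0.0168]
eef_rot: [0.676, 0.737, 0.002, -0.003]
ft_force: [-7.4, 23.3, 15.8]
width: 0.0004
grip_force: 12.0
```

The row is solid against the stop. I'll back off, clear the arm, and check everything.

Request:
{"api": "apply_moves", "payload": {"steps": [[0,0,0,10,0,0,-1],[0,0,0,25,0,0,-1],[0,0,0,25,0,-40,-1],[0,0,0,40,0,-80,-1],[0,0,0,80,0,-110,-1],[0,0,0,120,0,-110,-1],[0,0,0,160,0,-110,-1],[0,0,0,200,0,-110,-1],[0,0,0,240,0,-110,-1],[0,0,0,240,0,-110,-1],[0,0,0,240,0,-110,-1]]}}

```text
time: 49.15
ee_pos: [0.4436, 0.0393, 0.1269]
eef_rot: [0.676, 0.737, 0.0, 0.001]
ft_force: [0.5, -0.6, 0.5]
width: 0.0004
grip_force: 0.0
```

Run:
```python
from h import *
st(); c=snap('top'); s=snap('side'); cans2(c); gap(c)
L=[(float(y),int(c['pixels'][tuple(np.round(proj(c,[[*((G0-12*gx+y*gy)/1000),.045]])[0][::-1]).astype(int))].min())) for y in np.arange(-6,160,2.5)]
print([l for l in L if l[1]<232])
P=cloud(s)*1000; H=P[...,2]; im=cv2.cvtColor(s['pixels'],cv2.COLOR_RGB2HSV)
m=(P[...,0]>350)&(P[...,0]<430)&(P[...,1]>120)&(P[...,1]<340)&(H>17)&(im[...,1]>60)&(H<40)
for b in blobs(m,30): q=P[b]; print('lid',q.mean(0).round(1),q[:,2].max().round(1))
m=(P[...,0]>400)&(P[...,0]<540)&(P[...,1]>225)&(P[...,1]<305)&(H>30)&(H<130)
for b in blobs(m,20): q=P[b]; print('peg+puller',b.sum(),q.min(0).round(1),q.max(0).round(1))
o=pickle.load(open('side0.pkl','rb')); d=np.abs(o['pixels'].astype(int)-s['pixels']).max(-1)[150:225,240:295]; print('bystander diff',(d>40).sum())
```

```text
t 49.15 tcp [443.6  39.3 126.9] yaw 94.99 tilt [ 0.001  -0.0009] F [ 0.5 -0.6  0.5] w 0.4 g 0.0 q [ 0.89  0.12 -1.11  1.99  0.12  1.1  -0.19]
top [ 469.8 -274.2] [ 52.2 139.9] 4.7 guide xy -23.3 79.8
gap(y,mm) [(-208, np.float64(-1.5)), (-216, np.float64(-2.2)), (-223, np.float64(-2.4)), (-230, np.float64(35.8)), (-238, np.float64(29.0)), (-246, np.float64(-2.5)), (-253, np.float64(-0.9)), (-261, np.float64(-1.7)), (-269, np.float64(-2.0)), (-275, np.float64(26.8)), (-283, np.float64(36.7)), (-291, np.float64(-1.6)), (-299, np.float64(-1.8)), (-306, np.float64(-1.6)), (-314, np.float64(-1.7)), (-322, np.float64(-1.6)), (-328, np.float64(30.2)), (-336, np.float64(31.7))]
[(-6.0, 154), (-3.5, 182), (-1.0, 225), (19.0, 220), (21.5, 208), (24.0, 225), (69.0, 214), (71.5, 196), (74.0, 221), (119.0, 211), (121.5, 211), (124.0, 200), (126.5, 222), (149.0, 197), (151.5, 122), (154.0, 81), (156.5, 69), (159.0, 67)]
lid [386.3 171.2  23.8] 28.7
lid [386.7 234.8  23.8] 29.4
peg+puller 571 [412.7 253.6  30.3] [521.9 304.9 114. ]
bystander diff 0
```

```bash
python3 -c "
from bench import r
print(r.close_job())"
```

```text
the job is handed in; nothing more can be done
None
```

I handed the job in at about 49 s: both lids are top side up on the tray, the puller hangs tilted on its peg, the three open canisters stand flush along the rail and stop, and the bystanders look untouched; no verdict came back.

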